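# Balance a parked microphone boom, unlatch it and hold it up

## Robot

A 6-joint arm with a two-finger parallel gripper is mounted at the origin on the work surface. World frame = base frame: x ahead of the robot, y to its left, z up, the work surface at z = 0. Lengths are in m, angles in rad, forces in N, time in s.
With the tool pointing down it reaches from about 0.35 to 0.975 m from the base axis. Payload 7.1 kg.
Tool frame: the origin (TCP) lies at the very end of the fingers, on their centre line; the grasp point (between the pads) lies pinch_z behind it (pinch_z is the distance from the TCP to the grasp point, in m); z points along the fingers, y is the direction in which the jaws open and shut (so a half turn about z gives the same grasp; the last joint's range is limited). The gripper opens to 88 mm and grips with 3 to 60 N. Pads are 20 mm wide; open, the fingers measure 115 mm over their backs; the gripper's body (75 mm by 178 mm) begins 61 mm behind the grasp point.
Start: joints at [1.156, 0.423, 1.63, -0, 1.089, -0.019], TCP at [0.241, 0.577, 0.195] pointing down, gripper open.
Joint ranges: [-3, 3], [-0.9, 2.11], [0.09, 2.58], [-1.31, 4.45], [0.11, 2.69], [-2.54, 2.54]. Speed limits (rad/s): [2.39, 2.39, 3.01, 3.14, 3.14, 3.14].

## Interface

Orientations are given as a rotation vector (axis times angle).
In Python, from cell import * gives the robot as it stands.
- The arm moves only by the shell command python3 -m pendant 'ROWS' [FORCE]. ROWS is JSON, a list of rows, each a list of 7 numbers: the shift along the tool's x, y, z in cm, then the turn, a rotation vector about the tool's x, y, z in degrees, then the finger opening in cm, from 0 to 8.78. A call has 1 to 5 rows; each row is the pose to reach, as a shift and turn from the pose commanded when the call began, along the tool's axes at that moment; what a row does not reach only later rows make up. A row lasts 1/10 s, in which the tool goes at most 50 mm and 8.59 degrees, less where a joint would pass 70% of its speed; a pose out of reach is approached as far as the arm can. A call with a gripper value outside its range is refused whole. The fingers move at their own pace and stop on an object; FORCE is the grip in N (left out, the last holds). Time passes only in rows, so rows that repeat a pose let the fingers close. It gives the time, the measured TCP pose, the force and the opening at its end, in the units of the state.
- sense(): the state, without advancing time (a new reading comes with each control period).
- read_camera(name): name is "side" or "top"; returns a dict with "pixels" (480x640x3 uint8, red, green, blue), "depth" (480x640 float32, m along the optical axis (not along the pixel's ray), 0 where there is no reading), "fx", "fy", "cx", "cy" (pixels), "xyz" and "attitude" of the camera in the world. Camera axes: x right, y up, looking along -z (the intrinsics and any distortion apply to the point x, -y, -z); pixel columns grow to the right and rows downward; lengths in m; the calibration is good to about 2 mm. A picture is of the moment at which its call begins.
- close_job(): hands the job in, once; it reports no verdict.
The state is a dict: "t": time; "qpos": joint angles; "joint_vel": joint speeds; "joint_efforts": joint torques, N m; "eef_pos": TCP position; "tool_rot": TCP orientation; "contact_force": force on the tool from outside, world axes, zero at the start; "wrist_torque": the same for the moment, N m; "gripper_width": opening from 0.0 (shut) to 1.0 (fully open).
Only numpy, scipy, OpenCV 4.12 (cv2) and the standard library are available. Lean on these libraries where they do the work, as an engineer would, in place of code of your own. Each camera call takes 0.05 s, during which the arm holds its last target.

## Task

Get the parked microphone boom ready for setting: first hang the counterweight by its orange handle bar across both yellow hooks at the tail of the boom and let go of it. Then pull the red latch tab on the boom's head sideways against its spring, lift the head off its parking ball and keep holding it, still, with the head about 8 cm higher than parked, so that someone can tighten the pivot; finish while holding it there, with the counterweight still hanging, and leave the mug, tape roll and jar alone.

Things in the scene. Friction and masses are not known exactly. Their poses are not given: they have to be found in the camera images.
- stand: Fixed black boom stand, base plate 90 x 340 x 12 mm; origin on the table under the boom's pivot, z up. The parked boom lies along its y axis, 190 mm above the table: tail with hooks towards +y, head with latch and microphone towards -y. Its x axis is parallel to the pivot (hinge) axis and points roughly away from the robot.
- boom_hinge (a point): Point on the boom's hinge axis, in the middle of the tube, 190 mm above the table; the hinge axis is the stand's x. Turns with the boom.
- hook_seat (a point): Where the centre of the hung bar rests, midway between two yellow U hooks open at the top: 165 mm from the hinge towards the tail (+y), 48 mm above the tube's axis. Hooks: 6 mm wire 36 mm either side along x, inside 20 mm wide along y (36 mm at the tips, 19 mm above this point), on stems sloping down and back (-y) to the boom's end. The bar lies along x across both. Axes as the boom's.
- weight_center (a point): Middle (half-way up) of the loose counterweight, 0.47 to 0.63 kg, 92 mm high: dark steel block 122 x 34 x 20 mm (x, y, z), two end straps and an orange bar on top along x. z up. Between bar and block is a window 110 mm wide, 60 mm high; the hooks must enter it level (bring the weight in from beyond the tail, along -y of the stand, bar above the hook tips, then lower).
- weight_bar (a point): Centre of the counterweight's orange handle bar: 12 mm diameter, 110 mm free length along x, 86 mm above the weight's underside (40 mm above weight_center).
- latch_tab (a point): Centre of the red latch tab, 12 x 30 x 36 mm (x, y, z), standing free on top of the boom's head; axes as the boom's. 220 mm from the hinge towards the head (-y of the boom), 38 mm above the tube's axis (228 mm above the table when parked). It slides towards -x (towards the robot) and rises with the boom; the head may be lifted by it.
- latch (a joint): Travel of the latch from rest in m, 0 to 0.016, along the boom's -x. A spring returns it: about 3 N at rest, 7 N at full travel. When parked, a pawl under the parking ball's collar stops the head from lifting until the latch is pulled 0.011 or more; once the head is 30 mm up the latch may spring back.
- boom (a joint): Angle of the boom in rad, 0 parked (head down on the ball), growing as the head rises and the tail sinks, up to 0.6; 0.37 is the head 80 mm up. The head falls back if let go, even with the counterweight hung (lifting it takes about 6 to 7 N, without it about 10 N).
- ball (a point): Centre of the steel parking ball, 32 mm diameter, on its post on the stand, 160 mm above the table, under the boom's head, 68 mm under the latch tab's centre.
- mug: Bystander: blue mug, 80 mm wide, 90 mm high, origin at its underside.
- tape: Bystander: white roll 90 mm wide, 25 mm high, lying flat, origin at its underside.
- jar: Bystander: closed jar with a white cap and a paper band, 60 mm wide, 85 mm high, origin at its underside.
Things that resemble listed ones, but are neither listed nor needed, are in the scene too. Several things look just like the part that bears weight_center: the one meant starts farthest to the robot's right.

How it is judged:
On the way, in this order (a step that is already met when the one before it is completed fails the run):
1. the counterweight hangs by its bar in the tail hooks, let go (distance between weight_bar and hook_seat below 0.035 m and contact force between weight and boom above 1.5 N and contact force between weight and the fingers below 0.2 N and angle between weight_center's own z axis and vertical below 0.3 rad and value of joint boom below 0.05 rad), for 0.3 s.
2. the latch is pulled clear while the head is still on the ball (value of joint latch above 0.009 m and value of joint boom below 0.05 rad and contact force between boom and the fingers above 0.5 N), for 0.05 s.
3. the head is lifted off the ball (value of joint boom above 0.15 rad), for 0.1 s.
At the end, for the whole second after the job is handed in: The gripper is holding the boom still (touching it with over 0.5 N) at 0.25 to 0.5 rad, the head some 55 to 105 mm higher than parked, with the counterweight hanging upright (within 0.3 rad) by its bar within 35 mm of the hook seat, not touched by the fingers and swinging at less than 0.1 m/s (distance between weight_bar and hook_seat below 0.035 m and contact force between weight and boom above 1.5 N and contact force between weight and the fingers below 0.2 N and angle between weight_center's own z axis and vertical below 0.3 rad and value of joint boom between 0.25 and 0.5 rad and velocity of joint boom between -0.1 and 0.1 rad/s and contact force between boom and the fingers above 0.5 N and linear speed of weight below 0.1 m/s); the arm keeps its last pose, push and grip.
It fails at once if a bystander is moved by more than 30 mm (distance of any of mug, tape, jar from where it was at the start of the episode above 0.03 m).
It also fails if it takes over 51 s, if anything falls off the work surface, if the arm or the gripper's body presses on something with over 40 N, if the wrist force passes 120 N, or if a joint passes its speed limit or range.

## Working session

There is one attempt and no reset: what is moved stays moved. The work goes in short steps, Python scripts to look and compute and a shell command to move; the robot and the scene stay as the last step left them, time stands still between calls to the robot, and variables do not carry over. Pictures are saved under pics/ and viewed, and the job is handed in when it is done.

```bash
ls; mkdir -p pics; python3 - <<'E'
from cell import *
import cv2,numpy as np
s=sense(); print(s)
for n in("side","top"):
    c=read_camera(n); np.savez(f"{n}0.npz",**c)
    print(n,c["fx"],c["fy"],c["cx"],c["cy"],c["xyz"],c["attitude"],[k for k in c])
    cv2.imwrite(f"pics/{n}0.png",c["pixels"][:,:,::-1])
E
```

```text
pics
{'t': 0.0, 'qpos': array([ 1.15595966e+00,  4.23839402e-01,  1.63071437e+00,  1.22025244e-05,
        1.08859559e+00, -1.90061352e-02]), 'joint_vel': array([-2.04335099e-03, -1.30588008e-04, -1.88868033e-03, -9.69448382e-05,
        1.29924137e-03, -1.37579646e-03]), 'joint_efforts': array([-1.11491099e-03, -5.44632483e+01, -2.73657238e+01,  6.42422657e-02,
        2.29131652e-02, -1.36774761e-04]), 'eef_pos': array([0.2407122 , 0.57611874, 0.19399306]), 'tool_rot': array([-6.17658526e-01, -3.07992295e+00,  2.38404065e-03]), 'contact_force': array([ 0.51434936, -0.50257858, -1.38498371]), 'wrist_torque': array([0.00903471, 0.01490393, 0.01926047]), 'gripper_width': 0.9984924982538638}
side 466.7133646358653 466.7133646358653 318.87732424642104 241.74292045446904 [ 0.38642726 -0.77149419  1.05217819] [ 0.73054155 -0.02777162 -0.05031956] ['pixels', 'depth', 'fx', 'fy', 'cx', 'cy', 'xyz', 'attitude']
top 578.4264131569812 578.4264131569812 324.04149189798073 245.09320876585826 [0.24969201 0.03963302 1.53196162] [ 0.1199319  -0.10978617 -1.56436743] ['pixels', 'depth', 'fx', 'fy', 'cx', 'cy', 'xyz', 'attitude']
```

View pics/side0.png

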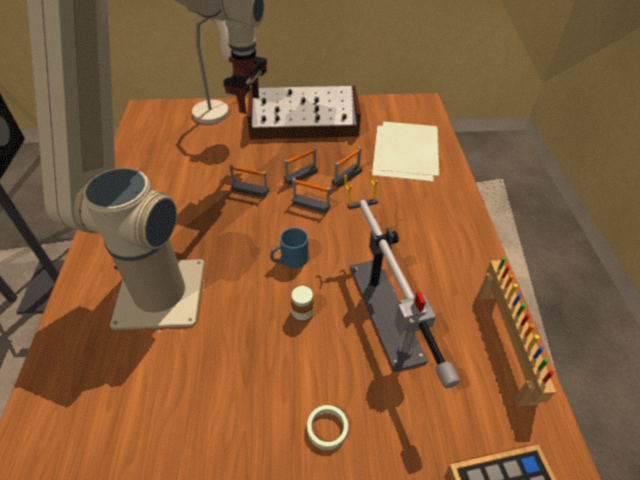

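View pics/top0.png

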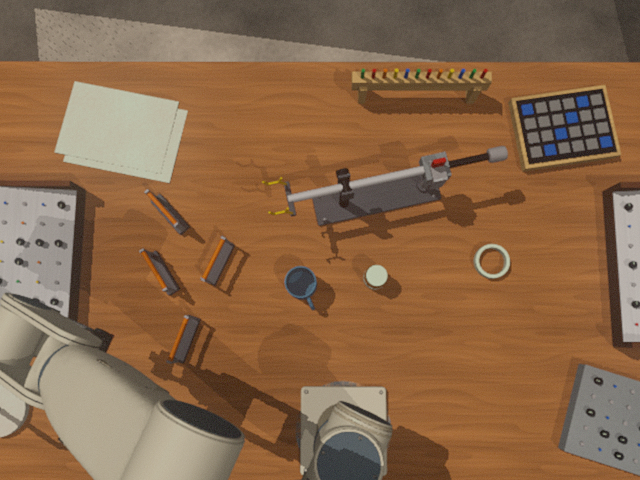

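The top view shows four counterweights: (166,211), (158,271), (217,261) and (185,338). In this view left is +y, so the rightmost one is at (217,261), which is (311,195) in the side view. The boom has its hooks at (272,183) and (278,212) and its red tab at (438,162).

```bash
cat > h.py <<'E'
import numpy as np,cv2
from scipy.spatial.transform import Rotation as R
def load(f): return dict(np.load(f))
def rays(c,uv):
    uv=np.atleast_2d(uv).astype(float)
    d=np.stack([(uv[:,0]-c["cx"])/c["fx"],-(uv[:,1]-c["cy"])/c["fy"],-np.ones(len(uv))],1)
    return np.array(c["xyz"]),R.from_rotvec(c["attitude"]).apply(d)
def plane(c,uv,z):
    o,d=rays(c,uv); return o+d*((z-o[2])/d[:,2])[:,None]
def cloud(c):
    v,u=np.mgrid[:480,:640]; o,d=rays(c,np.stack([u.ravel(),v.ravel()],1))
    return (o+d*c["depth"].ravel()[:,None]).reshape(480,640,3)
def tri(c1,p1,c2,p2):
    o1,d1=rays(c1,p1);o2,d2=rays(c2,p2);d1=d1[0];d2=d2[0]
    A=np.stack([d1,-d2],1);t=np.linalg.lstsq(A,o2-o1,rcond=None)[0]
    a=o1+t[0]*d1;b=o2+t[1]*d2
    return (a+b)/2,np.linalg.norm(a-b)
def proj(c,P):
    p=R.from_rotvec(c["attitude"]).inv().apply(np.atleast_2d(P)-c["xyz"])
    return np.stack([c["cx"]+c["fx"]*p[:,0]/-p[:,2],c["cy"]-c["fy"]*p[:,1]/-p[:,2]],1)
def mask(c,col):
    h=cv2.cvtColor(c["pixels"],cv2.COLOR_RGB2HSV)
    r={'orange':[((6,190,120),(16,255,255))],'red':[((0,180,90),(4,255,255)),((174,180,90),(180,255,255))],'yellow':[((20,150,100),(35,255,255))]}[col]
    return sum(cv2.inRange(h,a,b) for a,b in r)
def comps(c,col,amin=15):
    m=mask(c,col);n,l,st,ce=cv2.connectedComponentsWithStats(m)
    return [(i,st[i],ce[i],l==i) for i in range(1,n) if st[i][4]>=amin]
E
python3 - <<'E'
from h import *
for n in("side","top"):
    c=load(f"{n}0.npz");P=cloud(c)
    print(n,(c["depth"]>0).mean())
    for col in("orange","red","yellow"):
        for i,st,ce,m in comps(c,col):
            q=P[m&(c["depth"]>0)]
            print(col,st,ce.round(1),np.median(q,0).round(3) if len(q) else None)
for n,s in(("side",1),("top",1)):
    c=load(f"{n}0.npz");im=c["pixels"][:,:,::-1]
    a=im[140:220,220:400] if n=="side" else im[140:300,130:310]
    cv2.imwrite(f"pics/{n}_w.png",cv2.resize(a,None,fx=4,fy=4,interpolation=cv2.INTER_CUBIC)[:600])
    b=im[170:400,330:470] if n=="side" else im[140:240,240:460]
    cv2.imwrite(f"pics/{n}_b.png",cv2.resize(b,None,fx=2.6 if n=="side" else 3.5,fy=2.6 if n=="side" else 3.5,interpolation=cv2.INTER_CUBIC))
E
```

```text
side 0.996064453125
orange [288 149  26  15 137] [300.  155.7] [0.401 0.487 0.088]
orange [337 148  23  18 116] [347.7 156.8] [0.562 0.479 0.089]
orange [233 165  30  12 132] [247.8 170.4] [0.229 0.414 0.089]
orange [295 180  32  12 157] [310.5 185.1] [0.43  0.333 0.088]
orange [509 274   5  10  28] [510.9 277.2] [ 0.9   -0.102  0.152]
orange [529 322   6  11  31] [531.5 326.1] [ 0.901 -0.242  0.147]
red [503 266   6  11  16] [505.6 270.9] [ 0.898 -0.078  0.144]
red [415 292  10  19 107] [419.6 300.7] [ 0.636 -0.222  0.242]
red [522 314   7  11  25] [525.3 318.3] [ 0.898 -0.217  0.145]
red [544 371   9  11  34] [547.9 375.8] [ 0.897 -0.356  0.144]
yellow [345 177   5  14  26] [346.3 184.1] [0.517 0.165 0.235]
yellow [509 284   9  12  43] [513.  288.9] [ 0.898 -0.133  0.143]
yellow [529 335  11  12  53] [534.  339.9] [ 0.898 -0.271  0.143]
top 0.9960774739583333
orange [439  69   5   4  15] [440.7  70.2] [ 0.899 -0.244  0.154]
orange [147 193  29  31 143] [161.5 207.7] [0.557 0.464 0.092]
orange [202 239  22  40 185] [212.7 258.5] [0.429 0.332 0.09 ]
orange [141 252  25  36 175] [153.3 269.7] [0.398 0.478 0.091]
orange [169 318  19  40 166] [177.8 337.6] [0.231 0.412 0.09 ]
red [432 158  14   7  56] [438.9 160.8] [ 0.635 -0.214  0.245]
yellow [393  68   6  11  31] [395.6  72.1] [ 0.897 -0.132  0.145]
yellow [447  68   8  11  34] [450.7  72.4] [ 0.897 -0.271  0.147]
yellow [262 177  25   8  65] [274.2 181.7] [0.589 0.168 0.231]
yellow [268 207  24   8  65] [280.2 211.6] [0.519 0.153 0.231]
```

View pics/side_w.png

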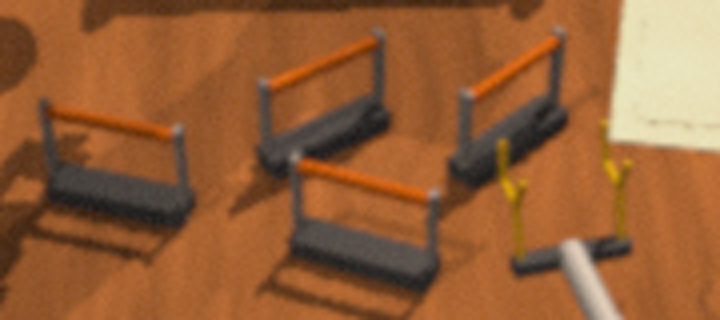

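View pics/top_b.png

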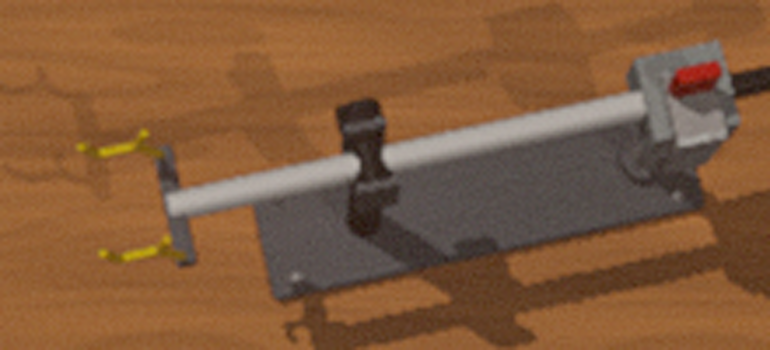

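View pics/side_b.png

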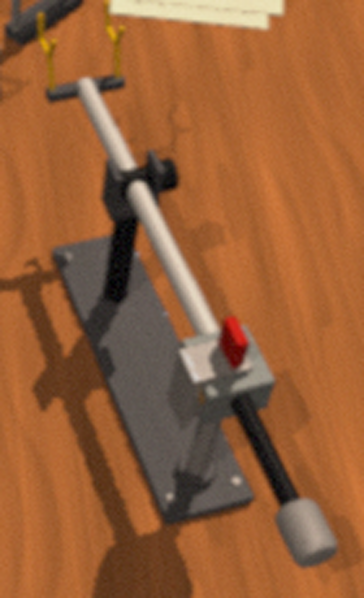

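```bash
python3 - <<'E'
from h import *
S=load("side0.npz");T=load("top0.npz")
def near(c,col,uv):
    return min(comps(c,col),key=lambda k:np.hypot(*(k[2]-uv)))
a=near(S,"orange",(310,185));b=near(T,"orange",(213,258))
print("bar tri",tri(S,a[2],T,b[2]))
for c,k in((S,a),(T,b)):
    v,u=np.where(k[3]); W=plane(c,np.stack([u,v],1),.086); m=W.mean(0); 
    U,s,V=np.linalg.svd(W[:,:2]-m[:2]); pr=(W[:,:2]-m[:2])@V[0]
    print("bar plane",m.round(4),V[0],np.degrees(np.arctan2(V[0][1],V[0][0])),np.ptp(pr), (m[:2]+V[0]*(pr.max()+pr.min())/2).round(4))
a=near(S,"red",(420,300));b=near(T,"red",(438,161))
print("tab tri",tri(S,a[2],T,b[2]))
for c in(S,T):
    P=cloud(c); 
    k=near(c,"red",(420,300) if c is S else (438,161)); q=P[k[3]]
    print("tab",q.min(0).round(4),q.max(0).round(4))
    # tube: z between .185 and .21 around stand
    m=(P[...,2]>.19)&(P[...,2]<.212)&(P[...,0]>.5)&(P[...,0]<.68)&(P[...,1]>-.13)&(P[...,1]<.09)
    q=P[m];mu=q.mean(0);U,s,V=np.linalg.svd(q[:,:2]-mu[:2],full_matrices=False);print("tube",m.sum(),mu.round(4),V[0],np.degrees(np.arctan2(V[0][1],V[0][0])))
    for kk in comps(c,"yellow",8):
        q=P[kk[3]]; 
        if .4<np.median(q[:,0])<.7: print("hook",kk[1],np.median(q,0).round(4),q.min(0).round(4),q.max(0).round(4))
    # stems/base plate
    m=(P[...,2]>.006)&(P[...,2]<.02)&(P[...,0]>.48)&(P[...,0]<.72)&(P[...,1]>-.30)&(P[...,1]<.15)
    q=P[m][:,:2].astype(np.float32); print("plate",cv2.minAreaRect(q))
E
```

```text
bar tri (array([0.42848361, 0.3299894 , 0.08705308]), np.float64(0.0013972522641270118))
bar plane [0.4291 0.3314 0.086 ] [ 0.90308628 -0.42945917] -25.43324240746419 0.10751988180599692 [0.4286 0.3317]
bar plane [0.428  0.3301 0.086 ] [-0.910145    0.41428985] 155.52539715023218 0.10568640671033347 [0.4284 0.3299]
tab tri (array([ 0.63837443, -0.21687465,  0.23370439]), np.float64(0.0012943096160727811))
tab [ 0.6298 -0.2305  0.2137] [ 0.6431 -0.203   0.2478]
tube 755 [ 0.5949 -0.0215  0.1985] [ 0.20830727 -0.97806343] -77.97682743174391
hook [345 177   5  14  26] [0.5173 0.1648 0.2348] [ 0.5141  0.133  -0.002 ] [0.5598 0.4398 0.2498]
hook [371 179   4   8  14] [0.589  0.1689 0.2328] [0.5851 0.1502 0.2278] [0.5915 0.1817 0.242 ]
plate ((0.5837562680244446, -0.0717492550611496), (0.1952907145023346, 0.40091776847839355), 1.879429578781128)
tab [ 0.627  -0.2285  0.2286] [ 0.6443 -0.2011  0.2514]
tube 955 [ 0.5921 -0.0146  0.1988] [ 0.20876972 -0.97796483] -77.9497355063064
hook [262 177  25   8  65] [0.5886 0.167  0.2314] [ 0.2497  0.0396 -0.0056] [0.6626 0.2191 1.532 ]
hook [268 207  24   8  65] [0.5187 0.1526 0.2307] [ 0.5107  0.1255 -0.0024] [0.5795 0.2019 0.2606]
plate ((0.5999367833137512, -0.07503516972064972), (0.2396271675825119, 0.4498939514160156), 0.1223263368010521)
```

```bash
cat >> h.py <<'E'
th=np.radians(12.05); XS=np.array([np.cos(th),np.sin(th),0]);YS=np.array([-np.sin(th),np.cos(th),0])
def down(yaw_y): # tool pointing down, tool y at angle (deg)
    a=np.radians(yaw_y);y=np.array([np.cos(a),np.sin(a),0]);z=np.array([0,0,-1.]);return R.from_matrix(np.stack([np.cross(y,z),y,z],1))
def rows(s,P,Rt):
    R0=R.from_rotvec(s["tool_rot"]);d=R0.inv().apply(np.array(P)-s["eef_pos"])*100
    w=np.degrees((R0.inv()*Rt).as_rotvec()); print("shift cm",d.round(2),"turn deg",w.round(2))
E
python3 - <<'E'
from h import *
import cell
print([k for k in dir(cell) if not k.startswith('__')]); print(getattr(cell,'pinch_z',None))
S=load("side0.npz");T=load("top0.npz")
# hook tips picked in top (zoom 3.5, offset 240,140), plane z=.257
t=np.array([[82,148],[143,133],[104,254],[165,243]])/3.5+[240,140]
W=plane(T,t,.257);print(W.round(4)); print("mid",W.mean(0), W@XS, W@YS)
# tip tri: side zoom 4x offset 220,140
s=np.array([[605,123],[628,165],[502,143],[522,187]])/4+[220,140]
for a,b in((0,0),(1,1),(2,2),(3,3)):
    print(tri(S,s[a],T,t[b]))
# tab in stand coordinates
p=np.array([.6384,-.2169,.2337]);print("tab",p@XS,p@YS)
h=p@XS*XS+(p@YS+.385)*YS;print("seat from tab",h,"tube lat",np.array([.592,-.0146,0])@XS,np.array([.5949,-.0215,0])@XS)
import cell
rows(cell.sense(),[.4285,.3300,.18],down(64.5))
E
```

```text
['PlanningError', 'close_job', 'pinch_z', 'read_camera', 'sense']
0.0187
[[0.581  0.1861 0.257 ]
 [0.5911 0.1468 0.257 ]
 [0.5111 0.1707 0.257 ]
 [0.5184 0.1316 0.257 ]]
mid [0.55043192 0.15878469 0.257     ] [0.60709579 0.60872802 0.53550187 0.53448352] [0.06073693 0.02013948 0.06019413 0.0204293 ]
(array([0.583317  , 0.18631131, 0.25615822]), np.float64(0.003985900825449383))
(array([0.59387979, 0.147155  , 0.25303657]), np.float64(0.0032991549176260918))
(array([0.51347776, 0.171013  , 0.25465627]), np.float64(0.00364914520361977))
(array([0.52241106, 0.13218742, 0.25001737]), np.float64(0.004890710202660017))
tab 0.5790521877981877 -0.34539648783120613
seat from tab [0.5580254  0.15961683 0.        ] tube lat 0.5759077763349985 0.5773033972054361
shift cm [-26.82 -15.48   1.43] turn deg [-0.08  0.    2.82]
```

```bash
python3 -m pendant '[[-4.3,-2.5,0.2,0,0,0.5,4.5],[-8.6,-5,0.5,0,0,1,4.5],[-12.9,-7.5,0.7,0,0,1.5,4.5],[-17.2,-10,1,0,0,2,4.5],[-21.5,-12.4,1.2,0,0,2.8,4.5]]' 40
python3 -m pendant '[[-3,-1.7,0.2,0,0,0,4.5],[-5.3,-3.1,0.2,0,0,0,4.5],[-5.3,-3.1,0.2,0,0,0,4.5]]'
python3 - <<'E'
from h import *
import cell
rows(cell.sense(),[.4285,.3300,.0675],down(64.5))
E
```

```text
t: 0.6
eef_pos: [0.3921, 0.3775, 0.1824]
tool_rot: [-0.693, -3.064, 0.001]
contact_force: [0.6, 1.5, 0.3]
gripper_width: 0.58
t: 0.9
eef_pos: [0.4272, 0.3261, 0.1805]
tool_rot: [-0.698, -3.063, 0.002]
contact_force: [0.1, 0.2, 0.5]
gripper_width: 0.515
shift cm [ 0.05  0.42 11.29] turn deg [-0.06  0.   -0.18]
```

```bash
python3 -m pendant '[[0,0.4,4,0,0,0,4.5],[0,0.4,7,0,0,0,4.5],[0,0.4,9.5,0,0,0,4.5],[0,0.4,11.3,0,0,0,4.5],[0,0.4,11.3,0,0,0,4.5]]'
python3 - <<'E'
from h import *
import cell
c=cell.read_camera("side");np.savez("s1.npz",**c)
cv2.imwrite("pics/s1.png",cv2.resize(c["pixels"][100:240,220:420,::-1],None,fx=4,fy=4,interpolation=cv2.INTER_CUBIC))
rows(cell.sense(),[.4285,.3300,.0675],down(64.5))
E
```

```text
t: 1.4
eef_pos: [0.4255, 0.3318, 0.0653]
tool_rot: [-0.691, -3.061, 0.006]
contact_force: [-0.2, -0.8, -0.7]
gripper_width: 0.51
shift cm [-0.28 -0.12 -0.07] turn deg [-0.14 -0.08  0.07]
```

View pics/s1.png

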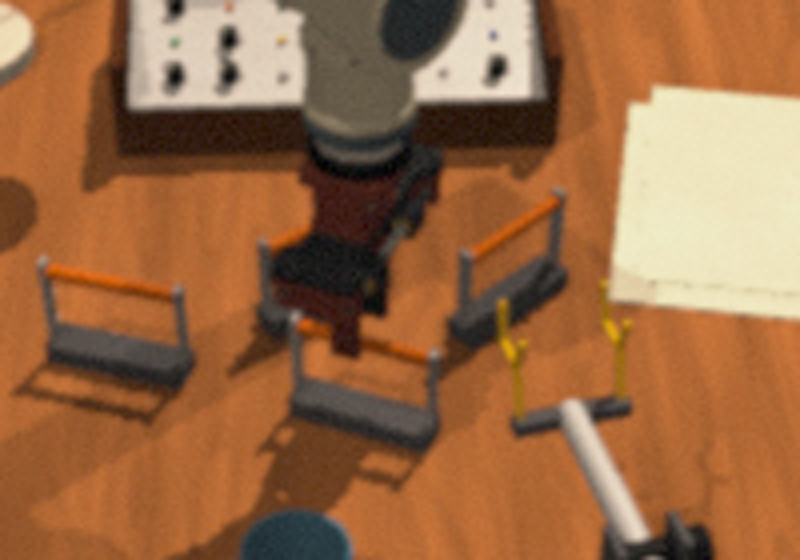

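The near finger is in front of the bar's middle at about (345,335) in the crop, with the bar ends at (298,318) and (436,355). Closing now.

```bash
python3 -m pendant '[[0,0,0,0,0,0,1],[0,0,0,0,0,0,0.6],[0,0,0,0,0,0,0.6],[0,0,0,0,0,0,0.6]]' 50
python3 -m pendant '[[0,0,-2,0,0,0,0.6],[0,0,-5,0,0,0,0.6],[0,0,-9,0,0,0,0.6],[0,0,-13,0,0,0,0.6],[0,0,-17,0,0,0,0.6]]'
python3 - <<'E'
from h import *
import cell
c=cell.read_camera("side");np.savez("s1.npz",**c)
cv2.imwrite("pics/s2.png",cv2.resize(c["pixels"][60:260,220:460,::-1],None,fx=3,fy=3,interpolation=cv2.INTER_CUBIC))
s=cell.sense();print(s["contact_force"])
p=.575*XS+(.040+.075)*YS; rows(s,[p[0],p[1],.275-.0187],down(102.05))
E
```

```text
t: 1.85
eef_pos: [0.4281, 0.3325, 0.0685]
tool_rot: [0.693, 3.063, 0.002]
contact_force: [0.6, 0.4, 0.1]
gripper_width: 0.187
t: 2.35
eef_pos: [0.4276, 0.332, 0.2398]
tool_rot: [0.693, 3.064, 0.0]
contact_force: [0.4, 0.4, 0.4]
gripper_width: 0.068
[0.83085669 1.56379352 4.80765689]
shift cm [-14.11  -4.54  -0.95] turn deg [  0.42   0.44 -37.54]
```

View pics/s2.png

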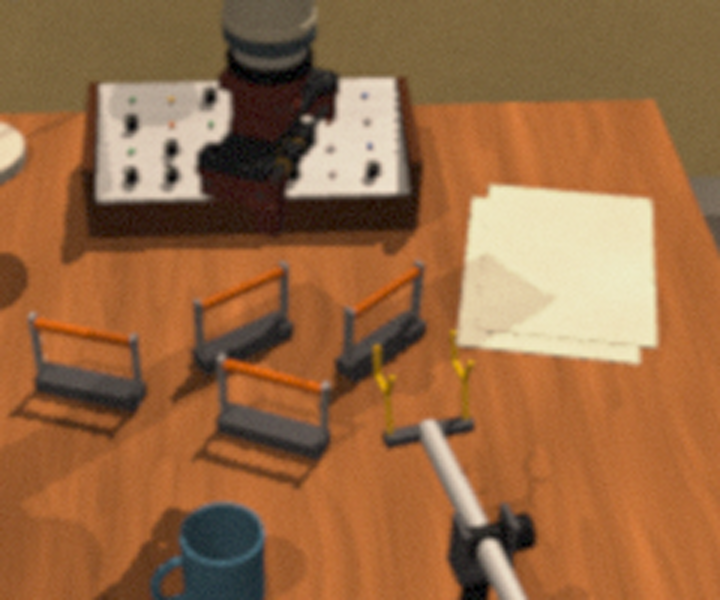

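The weight stayed on the table (bar (222–325, 360–388)): I lifted before the fingers had closed. I'll go back down and wait longer this time.

```bash
python3 -m pendant '[[0,0,4,0,0,0,4.5],[0,0,4,0,0,0,4.5],[0,0,4,0,0,0,4.5],[0,0,4,0,0,0,4.5],[0,0,6,0,0,0,4.5]]' 50
python3 - <<'E'
from h import *
import cell
c=cell.read_camera("top");S=cell.read_camera("side")
f=lambda c,uv:min(comps(c,"orange"),key=lambda k:np.hypot(*(k[2]-uv)))
a=f(S,(310,185));print(a[1],a[2],tri(S,a[2],load("top0.npz"),(212.7,258.5)))
for k in comps(c,"orange"):print(k[1],k[2])
s=cell.sense();print(s["gripper_width"]);rows(s,[.4285,.3305,.0675],down(64.5))
E
```

```text
t: 2.9
eef_pos: [0.4298, 0.3338, 0.1806]
tool_rot: [0.692, 3.06, 0.007]
contact_force: [-0.6, -0.8, -0.2]
gripper_width: 0.48
[295 180  31  12 154] [310.64935065 185.16233766] (array([0.42869385, 0.32997157, 0.08669273]), np.float64(0.0019318204613116396))
[148 193  10  11  29] [152.86206897 198.24137931]
[219 240   5   5  17] [221.         241.58823529]
[169 353   4   8  21] [170.52380952 356.76190476]
0.5105830865079235
shift cm [-2.000e-01 -1.000e-02  1.094e+01] turn deg [-0.13 -0.07  0.02]
```

```bash
python3 -m pendant '[[0,0,4,0,0,0,4.5],[0,0,7.5,0,0,0,4.5],[0,0,10,0,0,0,4.5],[0,0,11,0,0,0,4.5],[0,0,11,0,0,0,2]]' 50
python3 -m pendant '[[0,0,0,0,0,0,0.2],[0,0,0,0,0,0,0.2],[0,0,0,0,0,0,0.2],[0,0,0,0,0,0,0.2],[0,0,0,0,0,0,0.2]]' 50
python3 -m pendant '[[0,0,0,0,0,0,0.2],[0,0,0,0,0,0,0.2],[0,0,-0.5,0,0,0,0.2],[0,0,-1.5,0,0,0,0.2],[0,0,-3,0,0,0,0.2]]' 50
```

```text
t: 3.5
eef_pos: [0.4275, 0.332, 0.0674]
tool_rot: [-0.693, -3.063, 0.002]
contact_force: [0.9, -0.3, 0.2]
gripper_width: 0.457
t: 4.0
eef_pos: [0.428, 0.3324, 0.0683]
tool_rot: [0.693, 3.064, 0.001]
contact_force: [-0.2, 0.0, 0.7]
gripper_width: 0.037
t: 4.5
eef_pos: [0.4274, 0.3319, 0.0981]
tool_rot: [-0.693, -3.064, 0.001]
contact_force: [0.5, -0.0, -0.2]
gripper_width: 0.02
```

```bash
python3 - <<'E'
from h import *
import cell
for n in("side","top"):
    c=cell.read_camera(n);np.savez(f"{n}3.npz",**c)
    a=c["pixels"][120:240,250:400,::-1] if n=="side" else c["pixels"][200:320,130:280,::-1]
    cv2.imwrite(f"pics/{n}3.png",cv2.resize(a,None,fx=5,fy=5,interpolation=cv2.INTER_CUBIC))
    s=cell.sense(); print(proj(c,s["eef_pos"]),s["eef_pos"], proj(c,[.4285,.33,.086]))
print(R.from_rotvec(s["tool_rot"]).as_matrix().round(3))
E
```

```text
[[310.33002126 181.11728208]] [0.42886326 0.33304792 0.10077483] [[310.28380363 185.38543889]]
[[210.34542353 257.32365538]] [0.4290277  0.3331779  0.09998917] [[212.71047529 258.22812437]]
[[-0.903  0.43   0.003]
 [ 0.43   0.903  0.002]
 [-0.002  0.003 -1.   ]]
```

View pics/side3.png

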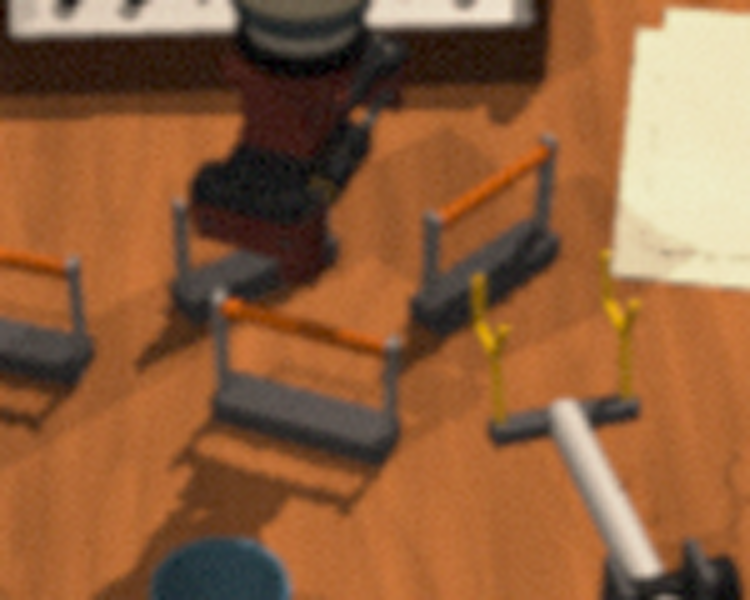

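View pics/top3.png

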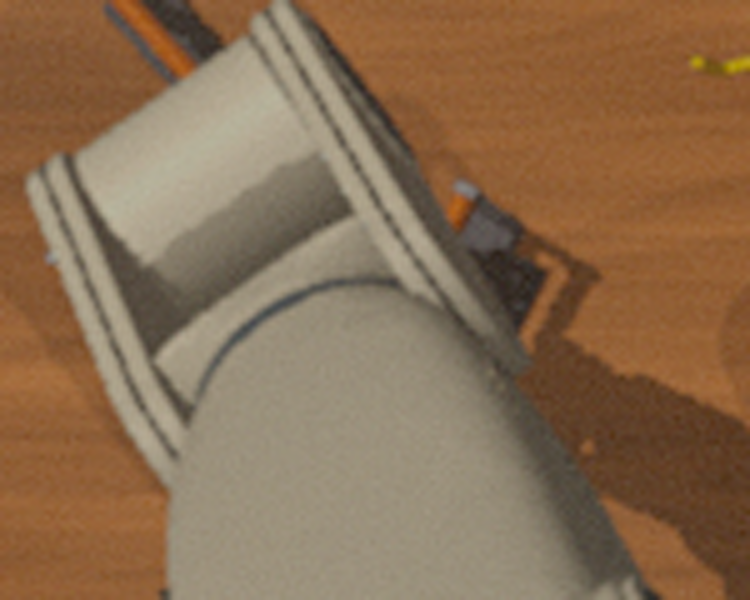

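```bash
python3 - <<'E'
from h import *
c=load("side3.npz");P=cloud(c)
for v in range(160,186,2):
    print(v,[ (P[v,u]*1000).round().astype(int).tolist() for u in (296,302,306,310,314)])
E
```

```text
160 [[387, 254, 247], [403, 250, 249], [414, 249, 250], [425, 257, 242], [440, 335, 181]]
162 [[387, 257, 237], [403, 247, 244], [414, 239, 250], [425, 256, 236], [440, 331, 177]]
164 [[386, 265, 223], [403, 247, 237], [414, 245, 238], [425, 253, 232], [440, 336, 165]]
166 [[386, 266, 216], [403, 255, 224], [414, 244, 232], [425, 251, 226], [440, 333, 160]]
168 [[386, 266, 208], [403, 255, 217], [414, 249, 222], [425, 251, 220], [440, 336, 149]]
170 [[386, 493, 15], [403, 257, 208], [414, 252, 211], [425, 256, 208], [440, 334, 143]]
172 [[385, 475, 21], [406, 482, 15], [416, 329, 141], [428, 319, 149], [440, 337, 134]]
174 [[385, 470, 17], [406, 469, 17], [416, 327, 134], [428, 321, 139], [440, 330, 131]]
176 [[385, 454, 21], [405, 464, 12], [419, 472, 5], [427, 320, 132], [447, 475, 1]]
178 [[385, 451, 15], [405, 463, 4], [419, 469, -2], [433, 465, 1], [447, 465, 1]]
180 [[385, 352, 91], [405, 455, 2], [419, 458, -1], [433, 458, -2], [446, 453, 2]]
182 [[384, 346, 88], [403, 341, 91], [418, 445, 1], [432, 447, -2], [446, 443, 2]]
184 [[384, 435, 2], [403, 338, 86], [415, 333, 90], [428, 327, 94], [445, 435, -1]]
```

```bash
python3 - <<'E'
from h import *
import cell
c=load("side0.npz");P=cloud(c)
print(proj(c,[.2407,.5761,.194]))
cv2.imwrite("pics/g0.png",cv2.resize(c["pixels"][40:140,190:320,::-1],None,fx=6,fy=6,interpolation=cv2.INTER_CUBIC))
s=cell.sense();print(s)
c=cell.read_camera("side");P=cloud(c);
print(cell.sense()["eef_pos"],proj(c,s["eef_pos"]))
for u in (304,308,312): print([ (v,(P[v,u]*1000).round().astype(int).tolist()) for v in range(172,190,2)])
cv2.imwrite("pics/g1.png",cv2.resize(c["pixels"][110:210,260:360,::-1],None,fx=6,fy=6,interpolation=cv2.INTER_CUBIC))
E
```

```text
[[249.61000587 112.44393137]]
{'t': 4.6, 'qpos': array([ 6.38386073e-01,  4.35423244e-01,  1.87941776e+00,  1.49298272e-05,
        8.22920574e-01, -4.87740101e-01]), 'joint_vel': array([-0.00153311,  0.02469168,  0.01920103,  0.00062991, -0.03382469,
        0.00086554]), 'joint_efforts': array([ 2.21091346e-02, -4.88807917e+01, -2.05140120e+01,  4.10776504e-02,
        4.44763508e-01, -2.57277890e-03]), 'eef_pos': array([0.4290277 , 0.3331779 , 0.09998917]), 'tool_rot': array([0.69221166, 3.06182839, 0.004571  ]), 'contact_force': array([-1.0072296 ,  0.18820244,  0.54168657]), 'wrist_torque': array([-0.02760844,  0.02119168,  0.00661659]), 'gripper_width': 0.0252828772808596}
[0.42859545 0.33281532 0.09907648] [[310.38268937 181.28180966]]
[(172, [413, 478, 18]), (174, [413, 470, 16]), (176, [412, 466, 10]), (178, [412, 468, -1]), (180, [412, 457, 0]), (182, [409, 344, 89]), (184, [409, 337, 86]), (186, [411, 428, -2]), (188, [410, 413, 3])]
[(172, [422, 327, 142]), (174, [422, 329, 133]), (176, [427, 482, -4]), (178, [426, 470, -2]), (180, [426, 463, -6]), (182, [425, 451, -5]), (184, [422, 332, 90]), (186, [421, 330, 84]), (188, [424, 413, 2])]
[(172, [434, 323, 145]), (174, [434, 320, 140]), (176, [434, 324, 129]), (178, [440, 464, 2]), (180, [439, 457, -2]), (182, [439, 442, 3]), (184, [434, 331, 91]), (186, [434, 323, 89]), (188, [437, 411, 3])]
```

View pics/g0.png

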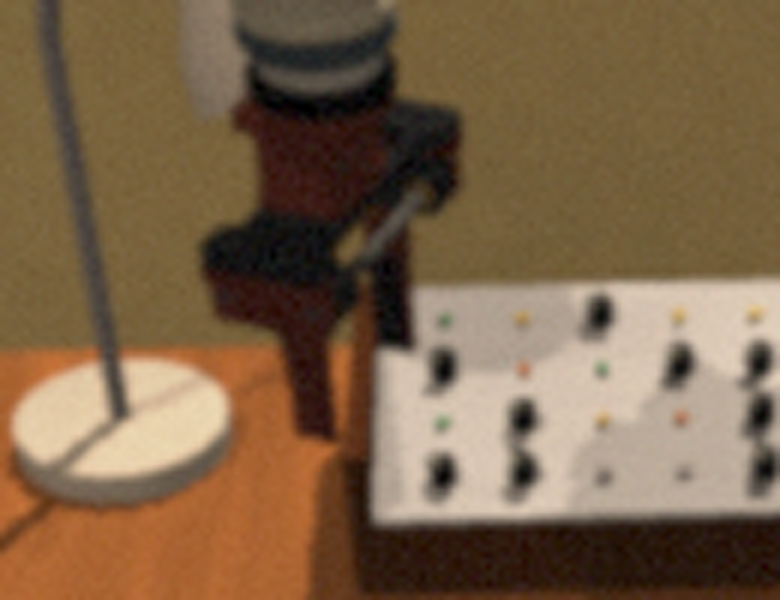

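View pics/g1.png

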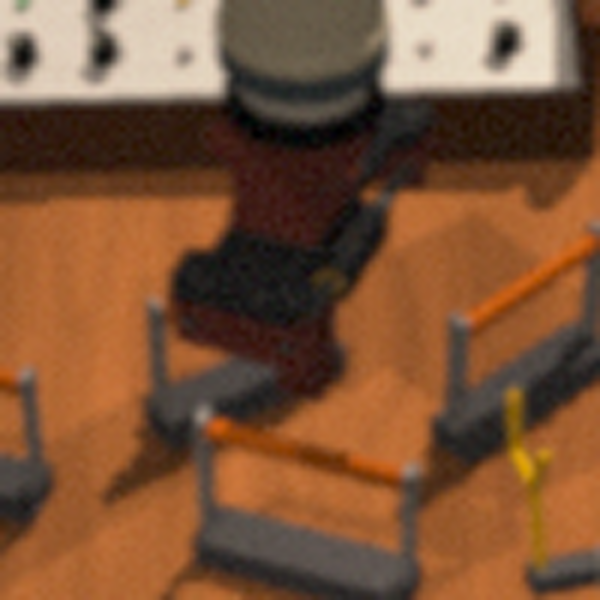

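The pictures disagree with the reported TCP. The closed fingertips show at about z 0.127 (side pixel (311,176)), while the reported value is 0.100. So the real tips are about 25 mm higher than reported, and both grasps passed over the bar. Checking this with the open-finger picture as well.

```bash
python3 - <<'E'
from h import *
c=load("side0.npz");P=cloud(c);T=load("top0.npz");
for (u0,u1,v0,v1) in((237,248,96,116),(250,260,84,102)):
    for v in range(v0,v1,2): 
        q=P[v,u0:u1]; i=np.where((np.abs(q[:,1]-.576)<.08)&(q[:,2]>.1)&(q[:,2]<.4))[0]
        if len(i): print(v,len(i),(q[i].mean(0)*1000).round(),i.min()+u0,i.max()+u0)
E
```

```text
96 6 [222. 523. 286.] 237 242
98 8 [223. 527. 277.] 237 244
100 8 [223. 525. 271.] 237 244
102 8 [222. 526. 263.] 237 244
104 7 [222. 528. 255.] 238 244
106 7 [221. 531. 246.] 238 244
108 8 [222. 530. 240.] 238 245
110 7 [223. 530. 233.] 239 245
112 7 [222. 530. 225.] 239 245
84 8 [260. 607. 278.] 250 257
86 7 [260. 619. 264.] 251 257
88 7 [260. 618. 257.] 251 257
90 8 [260. 619. 250.] 251 258
92 7 [261. 618. 243.] 252 258
94 7 [261. 619. 235.] 252 258
96 7 [260. 618. 228.] 252 258
98 2 [265. 614. 223.] 256 257
```

```bash
python3 -m pendant '[[0,0,-1,0,0,0,5],[0,0,-2,0,0,0,5],[0,0,-3,0,0,0,5],[0,0,-3,0,0,0,5],[0,0,-3,0,0,0,5]]' 50
python3 -m pendant '[[0,0,0,0,0,0,5],[0,0,0,0,0,0,5]]'; python3 - <<'E'
from h import *
import cell
c=cell.read_camera("side");s=cell.sense();print(proj(c,s["eef_pos"]),s["eef_pos"])
np.savez("s4.npz",**c)
cv2.imwrite("pics/g4.png",cv2.resize(c["pixels"][110:210,260:360,::-1],None,fx=6,fy=6,interpolation=cv2.INTER_CUBIC))
E
```

```text
t: 5.15
eef_pos: [0.4279, 0.3323, 0.1282]
tool_rot: [0.693, 3.064, 0.001]
contact_force: [-0.0, 0.7, 0.4]
gripper_width: 0.437
t: 5.35
eef_pos: [0.4275, 0.332, 0.1273]
tool_rot: [-0.693, -3.064, 0.001]
contact_force: [-0.1, -0.4, -1.3]
gripper_width: 0.566
[[309.83733525 174.70957371]] [0.42746734 0.33199927 0.1273401 ]
```

View pics/g4.png

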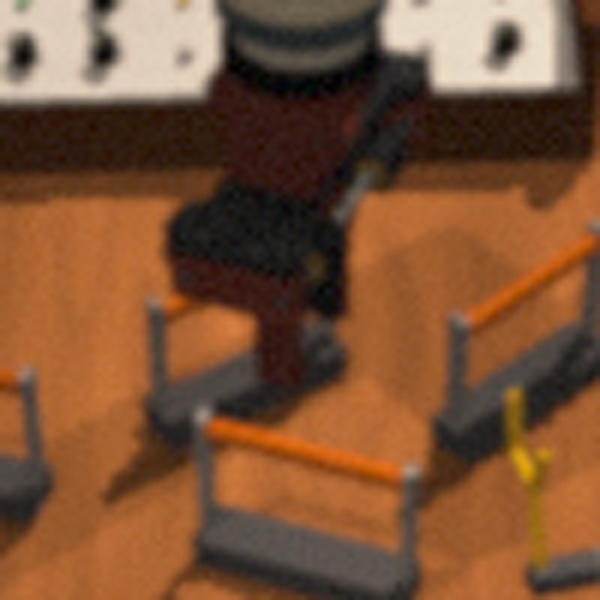

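Open tips measured at about z 0.222 against 0.194 reported, so the offset is a constant +27 mm, and sideways agreement is within about 3 mm. From here on I'll use true tip z = reported + 0.027.

```bash
python3 -m pendant '[[0,0,3,0,0,0,5],[0,0,5,0,0,0,5],[0,0,6.5,0,0,0,5],[0,0,7.5,0,0,0,5],[0,0,7.5,0,0,0,5]]' 50
python3 -m pendant '[[0,0,0.5,0,0,0,5],[0,0,1,0,0,0,5],[0,0,1,0,0,0,5]]'; python3 - <<'E'
from h import *
import cell
c=cell.read_camera("side");s=cell.sense();print(proj(c,s["eef_pos"]),s["eef_pos"],s["contact_force"])
np.savez("s5.npz",**c)
cv2.imwrite("pics/g5.png",cv2.resize(c["pixels"][120:220,260:360,::-1],None,fx=6,fy=6,interpolation=cv2.INTER_CUBIC))
E
```

```text
t: 5.9
eef_pos: [0.4269, 0.3315, 0.0514]
tool_rot: [-0.692, -3.062, 0.003]
contact_force: [0.5, -0.3, 0.7]
gripper_width: 0.57
t: 6.2
eef_pos: [0.4277, 0.3322, 0.0426]
tool_rot: [-0.693, -3.064, 0.0]
contact_force: [-0.3, -0.4, 0.6]
gripper_width: 0.568
[[310.10840934 195.17052254]] [0.42778112 0.33223185 0.04287359] [0.15769172 0.92134075 0.7725414 ]
```

View pics/g5.png

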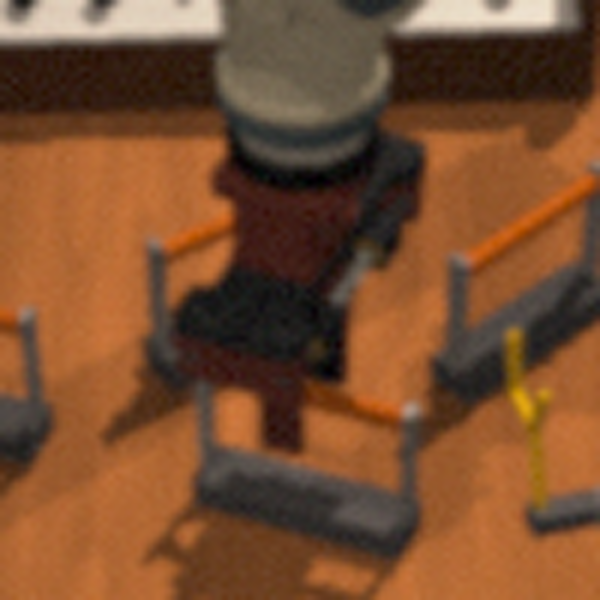

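The near finger now reaches into the window below the bar, with its tip at crop (283,445). Closing and checking the width.

```bash
python3 -m pendant '[[0,0,0,0,0,0,0.2],[0,0,0,0,0,0,0.2],[0,0,0,0,0,0,0.2],[0,0,0,0,0,0,0.2],[0,0,0,0,0,0,0.2]]' 50
python3 -m pendant '[[0,0,0,0,0,0,0.2],[0,0,0,0,0,0,0.2]]' 50
```

```text
t: 6.75
eef_pos: [0.4277, 0.3321, 0.0428]
tool_rot: [-0.693, -3.064, 0.0]
contact_force: [-0.6, -1.2, 1.6]
gripper_width: 0.15
t: 6.95
eef_pos: [0.4275, 0.332, 0.0428]
tool_rot: [-0.692, -3.064, 0.001]
contact_force: [-1.4, -1.5, 2.0]
gripper_width: 0.121
```

```bash
python3 -m pendant '[[0,0,-2,0,0,0,0.2],[0,0,-5,0,0,0,0.2],[0,0,-9,0,0,0,0.2],[0,0,-13,0,0,0,0.2],[0,0,-16,0,0,0,0.2]]' 50
python3 -m pendant '[[0,0,-2,0,0,0,0.2],[0,0,-3.2,0,0,0,0.2],[0,0,-3.2,0,0,0,0.2]]'
python3 - <<'E'
from h import *
import cell
c=cell.read_camera("side");s=cell.sense();print(s["contact_force"],s["gripper_width"])
cv2.imwrite("pics/g6.png",cv2.resize(c["pixels"][40:240,220:420,::-1],None,fx=3,fy=3,interpolation=cv2.INTER_CUBIC))
p=.575*XS+(.040+.08)*YS; print(p);rows(s,[p[0],p[1],s["eef_pos"][2]],down(102.05))
E
```

```text
t: 7.45
eef_pos: [0.4276, 0.3322, 0.2043]
tool_rot: [0.693, 3.064, 0.001]
contact_force: [0.7, -0.6, -6.7]
gripper_width: 0.123
t: 7.75
eef_pos: [0.4281, 0.3325, 0.2355]
tool_rot: [0.693, 3.063, 0.002]
contact_force: [0.3, -0.1, -5.9]
gripper_width: 0.126
[ 0.17921349 -0.93956876 -5.69182344] 0.12440377399130302
[0.53727851 0.23739589 0.        ]
shift cm [-13.98  -3.82  -0.  ] turn deg [-1.000e-02 -2.000e-02 -3.753e+01]
```

View pics/g6.png

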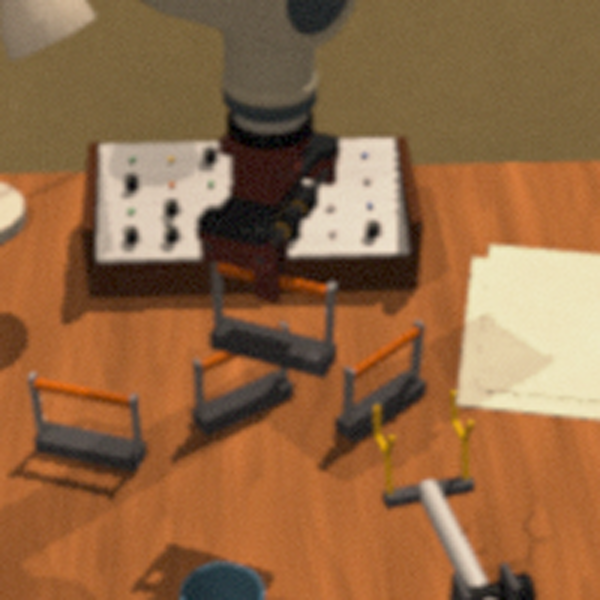

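The weight hangs level from the gripper with its bar at crop (215–330, 268–290). Next I move it beyond the tail and turn it.

```bash
python3 -m pendant '[[-2.5,-0.7,0,0,0,-7,0.2],[-5.5,-1.5,0,0,0,-14.5,0.2],[-8.5,-2.4,0,0,0,-22,0.2],[-11.5,-3.2,0,0,0,-30,0.2],[-14,-3.8,0,0,0,-37.5,0.2]]' 50
python3 -m pendant '[[0,0,0,0,0,0,0.2],[0,0,0,0,0,0,0.2],[0,0,0,0,0,0,0.2]]'
python3 - <<'E'
from h import *
import cell
S=cell.read_camera("side");T=cell.read_camera("top");s=cell.sense();print(s["eef_pos"],s["contact_force"])
np.savez("S7.npz",**S);np.savez("T7.npz",**T)
cv2.imwrite("pics/S7.png",cv2.resize(S["pixels"][80:230,260:460,::-1],None,fx=4,fy=4,interpolation=cv2.INTER_CUBIC))
cv2.imwrite("pics/T7.png",cv2.resize(T["pixels"][120:270,180:380,::-1],None,fx=4,fy=4,interpolation=cv2.INTER_CUBIC))
for n,c in(("S",S),("T",T)):
    P=cloud(c)
    for k in comps(c,"orange"):
        q=P[k[3]];print(n,k[1],k[2],np.median(q,0).round(3),q.min(0).round(3),q.max(0).round(3))
E
```

```text
t: 8.3
eef_pos: [0.5377, 0.236, 0.2322]
tool_rot: [0.337, -3.12, 0.002]
contact_force: [-0.4, 1.0, -6.2]
gripper_width: 0.123
t: 8.6
eef_pos: [0.5365, 0.2377, 0.2333]
tool_rot: [0.327, -3.122, 0.001]
contact_force: [0.1, 0.2, -5.9]
gripper_width: 0.125
[0.53680773 0.23817279 0.23412694] [ 0.19044992 -0.050876   -6.05644236]
S [288 149  26  15 128] [300.0234375 155.734375 ] [0.401 0.485 0.088] [ 0.358 -0.771 -0.005] [0.445 0.632 1.052]
S [334 152  15  14 126] [341.43650794 157.29365079] [0.526 0.43  0.094] [ 0.488  0.223 -0.004] [0.571 0.61  0.285]
S [232 166  31  10 140] [246.80714286 170.14285714] [0.226 0.412 0.089] [ 0.171 -0.771 -0.004] [0.386 0.545 1.052]
S [506 274   8  13  43] [509.72093023 279.09302326] [ 0.899 -0.103  0.143] [ 0.894 -0.107 -0.002] [0.993 0.02  0.157]
S [525 323  10  13  44] [530.31818182 328.02272727] [ 0.899 -0.243  0.142] [ 0.386 -0.771 -0.003] [ 0.995 -0.144  1.052]
T [439  68   4   5  15] [440.46666667  70.13333333] [ 0.899 -0.244  0.153] [ 0.894 -0.272  0.003] [ 0.976 -0.24   0.157]
T [148 193  28  30 125] [161.104 207.376] [0.559 0.465 0.091] [0.25  0.04  0.084] [0.595 0.502 1.532]
T [141 252  24  36 162] [152.99382716 269.24691358] [0.4   0.479 0.091] [ 0.25  0.04 -0.01] [0.453 0.54  1.532]
T [168 318  19  43 181] [177.1878453  339.76243094] [0.225 0.413 0.091] [ 0.176  0.04  -0.006] [0.281 0.455 1.532]
```

View pics/S7.png

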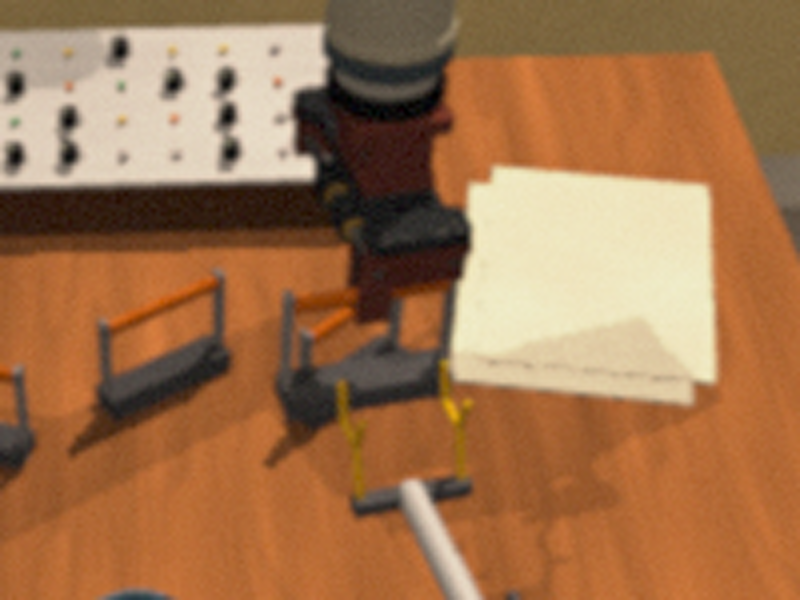

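View pics/T7.png

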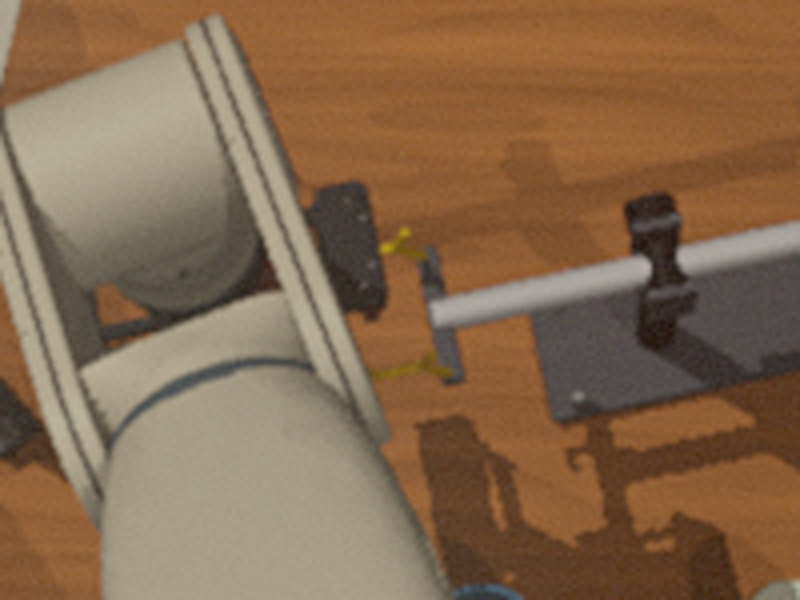

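```bash
python3 - <<'E'
from h import *
S=load("S7.npz");P=cloud(S);m=mask(S,"orange")>0
q=P[m&(P[...,2]>.22)&(P[...,1]>.18)&(P[...,1]<.3)&(P[...,0]<.7)]
print(len(q),(q@XS).min(),(q@XS).max(),np.median(q@YS),np.median(q[:,2]),q[:,2].min(),q[:,2].max())
sy=q@YS;sx=q@XS;print("slope y,z vs x",np.polyfit(sx,sy,1),np.polyfit(sx,q[:,2],1))
# block: dark top
q=P[(P[...,2]>.17)&(P[...,2]<.222)&(P[...,1]>.17)&(P[...,1]<.3)&(P[...,0]>.45)&(P[...,0]<.63)]
print("block",len(q),[np.percentile(v,[2,50,98]).round(3) for v in(q@XS,q@YS,q[:,2])])
# boom end / hooks, in stand axes
for z0 in np.arange(.18,.265,.01):
    mm=(P[...,2]>z0)&(P[...,2]<z0+.01)&(np.abs(P@YS-.03)<.05)&(np.abs(P@XS-.575)<.06)
    q=P[mm]
    if len(q):print(z0.round(3),len(q),[np.percentile(v,[5,50,95]).round(3) for v in(q@XS,q@YS)])
import cell; e=cell.sense()["eef_pos"];print("tcp",e@XS,e@YS,e[2])
E
```

```text
64 0.524376331150098 0.6125085428986642 0.11776833896420175 0.28015427803292264 0.2716493321743664 0.2849163291485649
slope y,z vs x [-0.0154585   0.12677675] [-0.05540789  0.30997331]
block 510 [array([0.514, 0.573, 0.632]), array([0.1  , 0.11 , 0.135]), array([0.193, 0.209, 0.216])]
0.18 35 [array([0.536, 0.562, 0.611]), array([-0.004,  0.007,  0.012])]
0.19 177 [array([0.536, 0.572, 0.61 ]), array([-0.015,  0.008,  0.019])]
0.2 29 [array([0.536, 0.572, 0.611]), array([-0.008,  0.011,  0.021])]
0.21 15 [array([0.536, 0.54 , 0.612]), array([0.017, 0.021, 0.025])]
0.22 28 [array([0.537, 0.608, 0.612]), array([0.022, 0.028, 0.055])]
0.23 43 [array([0.536, 0.607, 0.612]), array([0.025, 0.045, 0.058])]
0.24 24 [array([0.535, 0.541, 0.612]), array([0.02 , 0.056, 0.062])]
0.25 23 [array([0.536, 0.54 , 0.612]), array([0.019, 0.059, 0.064])]
tcp 0.574701786047684 0.12085806880690667 0.23412693513035523
```

Bar centre in stand axes is about (0.573, 0.120, 0.278). The hooks are centred at (0.574, 0.041) with tips at about z 0.257. I'll slide in along −y now, bar above the tips.

```bash
python3 -m pendant '[[0,-1.5,0,0,0,0,0.2],[0,-3,0.2,0,0,0,0.2],[0,-4.5,0.4,0,0,0,0.2],[0,-6,0.5,0,0,0,0.2],[0,-6.8,0.5,0,0,0,0.2]]' 50
python3 -m pendant '[[0,0,0,0,0,0,0.2],[0,0,0,0,0,0,0.2]]'
python3 - <<'E'
from h import *
import cell
S=cell.read_camera("side");s=cell.sense();e=s["eef_pos"];print("tcp",e@XS,e@YS,e[2],s["contact_force"]);np.savez("S8.npz",**S)
cv2.imwrite("pics/S8.png",cv2.resize(S["pixels"][120:220,310:410,::-1],None,fx=6,fy=6,interpolation=cv2.INTER_CUBIC))
P=cloud(S);m=mask(S,"orange")>0
q=P[m&(P[...,2]>.22)&(P[...,1]>.1)&(P[...,1]<.3)&(P[...,0]<.7)]
print(len(q),(q@XS).min(),(q@XS).max(),np.median(q@YS),np.median(q[:,2]),q[:,2].min(),q[:,2].max())
E
```

```text
t: 9.2
eef_pos: [0.5521, 0.1691, 0.2296]
tool_rot: [0.327, -3.124, 0.001]
contact_force: [-0.2, -0.4, -5.9]
gripper_width: 0.124
t: 9.4
eef_pos: [0.5521, 0.171, 0.2299]
tool_rot: [-0.328, 3.124, 0.001]
contact_force: [0.7, 0.7, -5.8]
gripper_width: 0.123
tcp 0.5756284574140422 0.05228964085094337 0.229895525628906 [ 0.51867852 -0.08487448 -4.8414687 ]
62 0.5254727514843175 0.6101649769663194 0.05032607743623725 0.2763487619389046 0.2300573687745343 0.34483968668227505
```

View pics/S8.png

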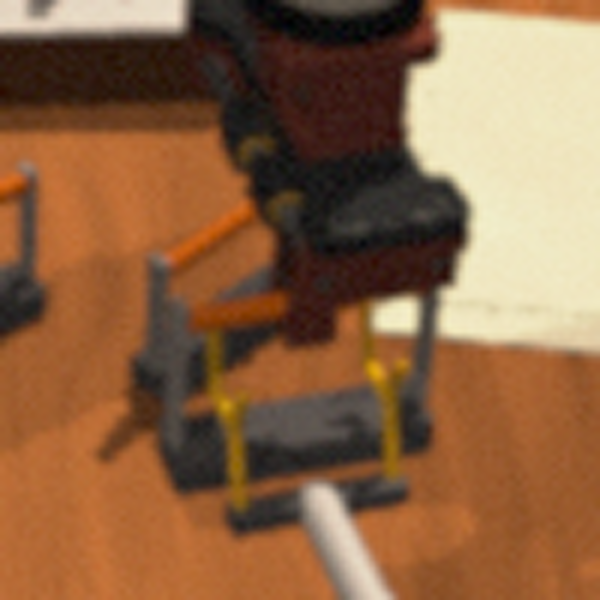

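The hooks are inside the window and the bar is over them: orange at crop (240,310), outer tips at (215,330) and (367,305), inner tips at (232,403) and (380,368). Lowering next.

```bash
python3 -m pendant '[[0,-0.4,0.3,0,0,0,0.2],[0,-0.9,0.8,0,0,0,0.2],[0,-1.1,1.4,0,0,0,0.2],[0,-1.1,2,0,0,0,0.2],[0,-1.1,2.6,0,0,0,0.2]]' 50
python3 -m pendant '[[0,0,0.4,0,0,0,0.2],[0,0,0.8,0,0,0,0.2],[0,0,0.8,0,0,0,0.2]]'
python3 - <<'E'
from h import *
import cell
S=cell.read_camera("side");s=cell.sense();e=s["eef_pos"];print("tcp",e@XS,e@YS,e[2],s["contact_force"])
cv2.imwrite("pics/S9.png",cv2.resize(S["pixels"][120:220,310:410,::-1],None,fx=6,fy=6,interpolation=cv2.INTER_CUBIC))
E
```

```text
t: 9.95
eef_pos: [0.554, 0.1603, 0.203]
tool_rot: [0.329, -3.124, 0.0]
contact_force: [-0.2, -0.2, -5.7]
gripper_width: 0.121
t: 10.25
eef_pos: [0.5539, 0.1604, 0.1951]
tool_rot: [0.329, -3.123, 0.0]
contact_force: [-0.4, 0.4, -6.1]
gripper_width: 0.123
tcp 0.575388288456554 0.04121971267352233 0.1955345666337503 [-0.74732521 -0.01507841 -6.52275235]
```

View pics/S9.png

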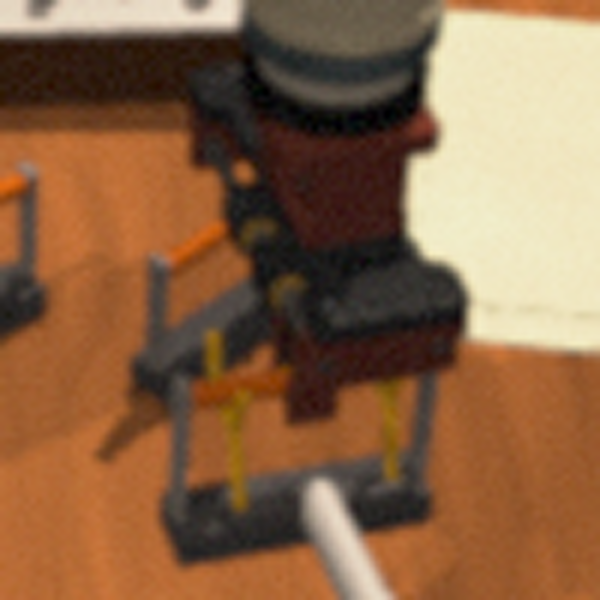

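```bash
python3 -m pendant '[[0,0,0.2,0,0,0,0.2],[0,0,0.3,0,0,0,0.2],[0,0,0.3,0,0,0,0.2]]' 50; python3 -m pendant '[[0,0,0.2,0,0,0,0.2],[0,0,0.2,0,0,0,0.2]]' 50
```

```text
t: 10.6
eef_pos: [0.5547, 0.1606, 0.1939]
tool_rot: [-0.329, 3.123, 0.001]
contact_force: [-2.8, -0.5, 4.8]
gripper_width: 0.124
t: 10.8
eef_pos: [0.5545, 0.1611, 0.1917]
tool_rot: [-0.329, 3.123, 0.002]
contact_force: [-3.6, 2.4, 4.2]
gripper_width: 0.129
```

```bash
python3 -m pendant '[[0,0,-0.2,0,0,0,0.2],[0,0,-0.2,0,0,0,0.2]]' 50; python3 -m pendant '[[0,0,0,0,0,0,2],[0,0,0,0,0,0,3],[0,0,0,0,0,0,3],[0,0,0,0,0,0,3]]' 
python3 - <<'E'
from h import *
import cell
S=cell.read_camera("side");s=cell.sense();e=s["eef_pos"];print("tcp",e@XS,e@YS,e[2],s["contact_force"])
cv2.imwrite("pics/S10.png",cv2.resize(S["pixels"][120:220,310:410,::-1],None,fx=6,fy=6,interpolation=cv2.INTER_CUBIC))
E
```

```text
t: 11.0
eef_pos: [0.5547, 0.1606, 0.1937]
tool_rot: [-0.329, 3.123, 0.0]
contact_force: [-3.6, 0.5, 5.2]
gripper_width: 0.125
t: 11.4
eef_pos: [0.5543, 0.1603, 0.1926]
tool_rot: [0.329, -3.124, 0.0]
contact_force: [0.3, -0.8, -0.7]
gripper_width: 0.338
tcp 0.5755571289006627 0.04104282855683532 0.19263077395608025 [ 0.13078926 -0.96825848 -0.67857495]
```

View pics/S10.png

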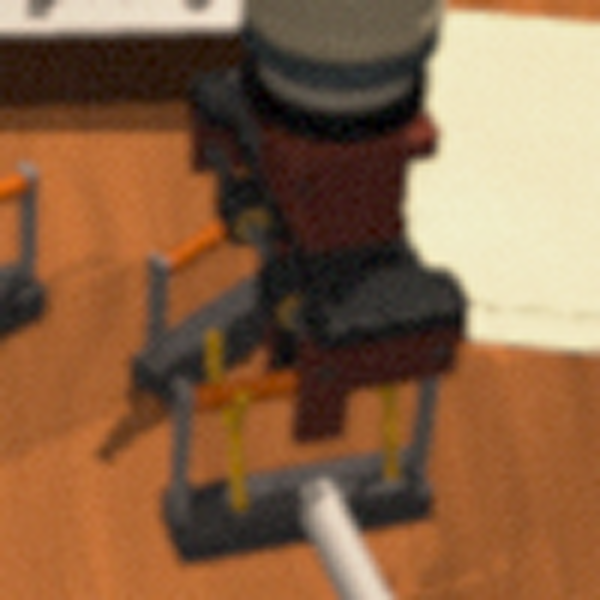

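Released: the bar is still in the hooks at crop (240,388) and the tool force is near zero. Holding briefly, then rising straight up.

```bash
python3 -m pendant '[[0,0,0,0,0,0,3],[0,0,0,0,0,0,3],[0,0,-1,0,0,0,3],[0,0,-3,0,0,0,3],[0,0,-5.5,0,0,0,3]]'; python3 -m pendant '[[0,0,-4,0,0,0,4.5],[0,0,-8,0,0,0,4.5],[0,0,-8,0,0,0,4.5],[0,0,-8,0,0,0,4.5]]' 
python3 - <<'E'
from h import *
import cell
S=cell.read_camera("side");s=cell.sense();e=s["eef_pos"];print("tcp",e@XS,e@YS,e[2],s["contact_force"]);np.savez("S11.npz",**S)
cv2.imwrite("pics/S11.png",cv2.resize(S["pixels"][60:260,270:470,::-1],None,fx=3,fy=3,interpolation=cv2.INTER_CUBIC))
p=.577*XS+(-.3454)*YS
for z in(.36,): rows(s,[p[0],p[1],z-.027],down(12.05))
E
```

```text
t: 11.95
eef_pos: [0.5537, 0.1603, 0.2482]
tool_rot: [0.329, -3.123, 0.0]
contact_force: [0.4, -0.5, 0.2]
gripper_width: 0.344
t: 12.35
eef_pos: [0.5546, 0.1605, 0.3293]
tool_rot: [-0.329, 3.122, 0.001]
contact_force: [-0.4, 0.3, -0.7]
gripper_width: 0.514
tcp 0.5751379031022658 0.04114558848103368 0.3277267384568848 [ 0.83926399  0.69763657 -0.76521266]
shift cm [ -0.2  -38.65  -0.53] turn deg [-0.   -0.   89.97]
```

View pics/S11.png

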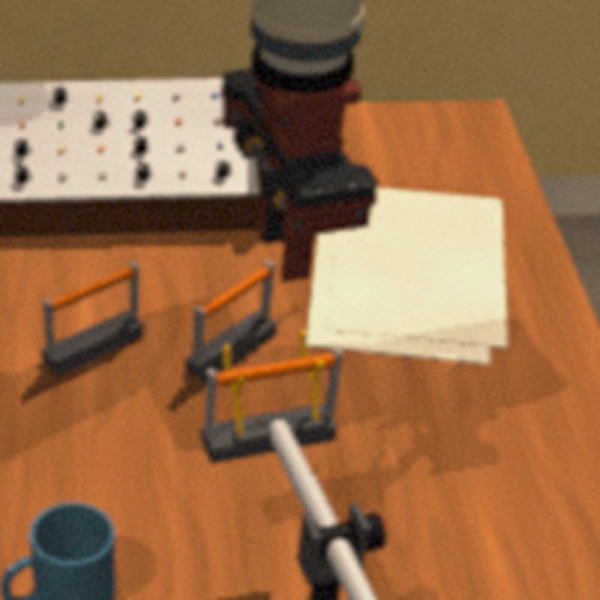

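The counterweight hangs on both hooks, bar at crop (217–337, 360–377). Heading for the latch tab now.

```bash
python3 -m pendant '[[0,-3.5,0,0,0,8,4],[0,-7.5,0,0,0,16,4],[0,-11.5,0,0,0,24,4],[0,-15.5,0,0,0,32,4],[0,-19.5,0,0,0,40,4]]'; python3 - <<'E'
from h import *
import cell
s=cell.sense();print(s["t"])
p=.577*XS+(-.3454)*YS
rows(s,[p[0],p[1],.333],down(12.05))
E
```

```text
t: 12.9
eef_pos: [0.594, -0.0318, 0.3258]
tool_rot: [-0.767, -3.043, 0.001]
contact_force: [0.8, 0.8, 0.8]
gripper_width: 0.459
12.9
shift cm [-12.53 -14.33  -0.73] turn deg [-0.15 -0.13 49.65]
```

```bash
python3 -m pendant '[[-2.5,-2.8,-0.2,0,0,8,4],[-5,-5.6,-0.4,0,0,16,4],[-7.5,-8.4,-0.6,0,0,24,4],[-10,-11.2,-0.7,0,0,32,4],[-12.5,-14.3,-0.7,0,0,40,4]]';python3 -m pendant '[[0,0,0,0,0,8,4],[0,0,0,0,0,10,4],[0,0,0,0,0,10,4],[0,0,0,0,0,10,4]]'; python3 - <<'E'
from h import *
import cell
S=cell.read_camera("side");s=cell.sense();print(s["t"],s["gripper_width"],s["eef_pos"])
p=.577*XS+(-.3454)*YS
rows(s,[p[0],p[1],.333],down(12.05))
np.savez("S12.npz",**S);P=cloud(S)
cv2.imwrite("pics/S12.png",cv2.resize(S["pixels"][180:380,330:530,::-1],None,fx=3,fy=3,interpolation=cv2.INTER_CUBIC))
q=P[(mask(S,"red")>0)&(P[...,0]<.7)&(P[...,0]>.58)&(P[...,1]<-.17)&(P[...,1]>-.26)&(P[...,2]>.2)&(P[...,2]<.27)]
for v in(q@XS,q@YS,q[:,2]):print(np.percentile(v,[3,50,97]).round(4))
b=P[(np.abs(P@XS-.577)<.05)&(np.abs(P@YS+.345)<.06)&(P[...,2]>.185)&(P[...,2]<.26)]
for v in(b@XS,b@YS,b[:,2]):print("head",np.percentile(v,[3,50,97]).round(4))
f=P[(np.abs(P@XS-.577)<.08)&(np.abs(P@YS+.345)<.05)&(P[...,2]>.30)&(P[...,2]<.45)]
for v in(f@XS,f@YS,f[:,2]):print("finger",np.percentile(v,[1,50,99]).round(4))
E
```

```text
t: 13.4
eef_pos: [0.6376, -0.2163, 0.3328]
tool_rot: [-1.762, -2.597, 0.001]
contact_force: [0.4, 0.7, 0.4]
gripper_width: 0.457
t: 13.8
eef_pos: [0.6376, -0.215, 0.3333]
tool_rot: [-1.974, -2.441, 0.001]
contact_force: [0.6, -0.4, -1.2]
gripper_width: 0.456
13.85 0.4553049585940766 [ 0.63775418 -0.21486501  0.33371577]
shift cm [-0.21 -0.18  0.07] turn deg [-0.09 -0.05  0.05]
[0.5721 0.5752 0.5823]
[-0.3577 -0.3485 -0.3326]
[0.2182 0.2407 0.2469]
head [0.54   0.573  0.6055]
head [-0.3962 -0.3541 -0.2946]
head [0.1882 0.2032 0.2451]
finger [0.4978 0.5984 0.6529]
finger [-0.3757 -0.3511 -0.317 ]
finger [0.3615 0.4061 0.4497]
```

View pics/S12.png

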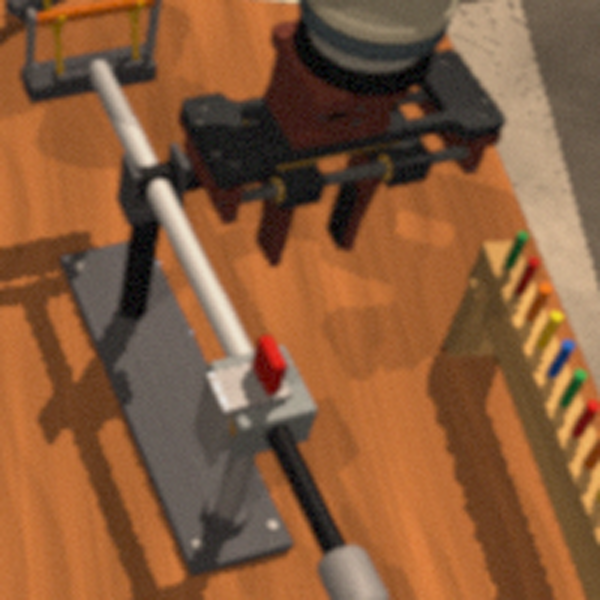

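```bash
python3 - <<'E'
from h import *
S=load("S12.npz");P=cloud(S)
for z in(.363,.37,.38,.39):
    m=(np.abs(P[...,2]-z)<.005)&(np.abs(P@XS-.577)<.08)&(np.abs(P@YS+.345)<.06)
    q=P[m];x=np.sort(q@XS);print(z,len(x),x[:2].round(3),x[-2:].round(3),"gap",[ (x[i].round(3),x[i+1].round(3)) for i in np.where(np.diff(x)>.008)[0]],np.percentile(q@YS,[5,50,95]).round(3))
E
python3 -m pendant '[[-0.1,-0.1,3,0,0,0,4],[-0.1,-0.1,6,0,0,0,4],[-0.1,-0.1,8.5,0,0,0,4],[-0.1,-0.1,10,0,0,0,4],[-0.1,-0.1,10,0,0,0,4]]'; python3 - <<'E'
from h import *
import cell
S=cell.read_camera("side");s=cell.sense();e=s["eef_pos"];print(e@XS,e@YS,e[2]);np.savez("S13.npz",**S)
cv2.imwrite("pics/S13.png",cv2.resize(S["pixels"][230:350,360:480,::-1],None,fx=5,fy=5,interpolation=cv2.INTER_CUBIC))
E
```

```text
0.363 47 [0.549 0.55 ] [0.607 0.607] gap [(np.float64(0.558), np.float64(0.598))] [-0.353 -0.35  -0.334]
0.37 72 [0.549 0.549] [0.607 0.607] gap [(np.float64(0.558), np.float64(0.597))] [-0.354 -0.348 -0.332]
0.38 73 [0.549 0.549] [0.606 0.608] gap [(np.float64(0.559), np.float64(0.597))] [-0.354 -0.349 -0.332]
0.39 72 [0.548 0.548] [0.606 0.607] gap [(np.float64(0.557), np.float64(0.598))] [-0.354 -0.35  -0.335]
t: 14.35
eef_pos: [0.6361, -0.2157, 0.2323]
tool_rot: [-1.973, -2.44, 0.002]
contact_force: [-0.6, 0.1, 0.2]
gripper_width: 0.452
0.5779645057498245 -0.3443214129858999 0.2342017325660874
```

View pics/S13.png

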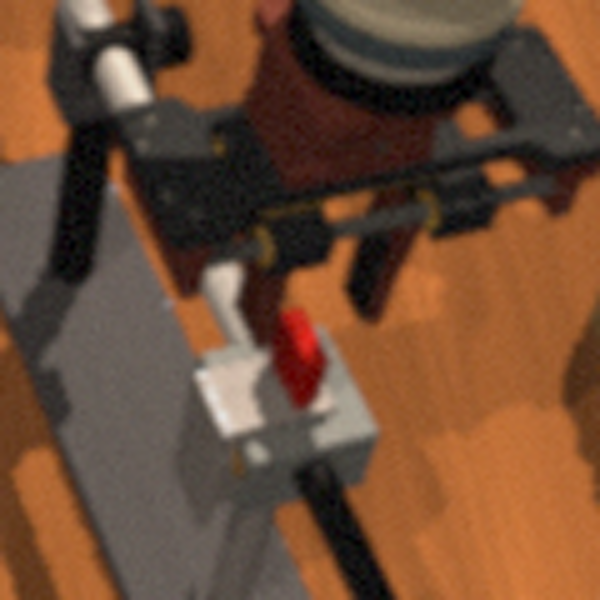

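The jaws straddle the tab: fingers at crop (260,310) and (370,290), tab at (298,355). Going down the last 4.6 cm.

```bash
python3 -m pendant '[[0,-0.1,1.5,0,0,0,4],[0,-0.1,3,0,0,0,4],[0,-0.1,4,0,0,0,4],[0,-0.1,4.5,0,0,0,4],[0,-0.1,4.5,0,0,0,4]]'; python3 - <<'E'
from h import *
import cell
S=cell.read_camera("side");s=cell.sense();e=s["eef_pos"];print(e@XS,e@YS,e[2],s["contact_force"])
cv2.imwrite("pics/S14.png",cv2.resize(S["pixels"][230:350,360:480,::-1],None,fx=5,fy=5,interpolation=cv2.INTER_CUBIC))
E
```

```text
t: 14.9
eef_pos: [0.6359, -0.2165, 0.1887]
tool_rot: [-1.976, -2.441, 0.001]
contact_force: [-0.3, 0.6, 0.5]
gripper_width: 0.455
0.5770430782346855 -0.3447248689267176 0.1894200392406525 [0.46581193 0.16453464 1.2195242 ]
```

View pics/S14.png

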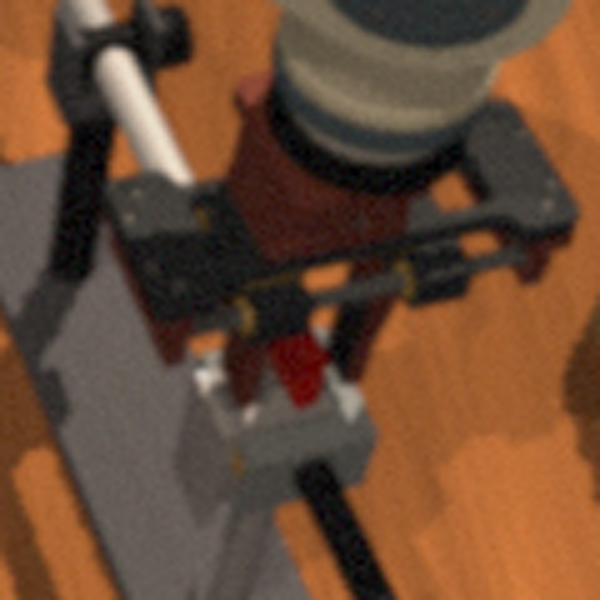

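```bash
python3 -m pendant '[[0,0,0,0,0,0,2],[0,0,0,0,0,0,0.3],[0,0,0,0,0,0,0.3],[0,0,0,0,0,0,0.3],[0,0,0,0,0,0,0.3]]' 60;  python3 -m pendant '[[0,0,0,0,0,0,0.3],[0,0,0,0,0,0,0.3]]' 60; python3 - <<'E'
from h import *
import cell
s=cell.sense();print(s["contact_force"],s["contact_force"]@XS)
print(R.from_rotvec(s["tool_rot"]).as_matrix().round(3), XS)
E
```

```text
t: 15.45
eef_pos: [0.6374, -0.2166, 0.1903]
tool_rot: [1.975, 2.441, 0.002]
contact_force: [2.8, 0.6, 0.6]
gripper_width: 0.134
t: 15.65
eef_pos: [0.6371, -0.2167, 0.1902]
tool_rot: [1.975, 2.441, 0.001]
contact_force: [2.6, 1.2, 1.8]
gripper_width: 0.136
[2.60908761 1.17775433 1.80646901] 2.7974725519844634
[[-0.209  0.978  0.001]
 [ 0.978  0.209 -0.   ]
 [-0.001  0.001 -1.   ]] [0.97796579 0.20876521 0.        ]
```

The tab is gripped (12 mm) with 2.8 N of spring force on it. Pulling along −y of the tool.

```bash
python3 -m pendant '[[0,-0.4,0,0,0,0,0.3],[0,-0.8,0,0,0,0,0.3],[0,-1.2,0,0,0,0,0.3],[0,-1.45,0,0,0,0,0.3],[0,-1.45,0,0,0,0,0.3]]' 60; python3 -m pendant '[[0,0,0,0,0,0,0.3],[0,0,0,0,0,0,0.3]]' 60; python3 - <<'E'
from h import *
import cell
S=cell.read_camera("side");s=cell.sense();e=s["eef_pos"];print(e@XS,e@YS,e[2],s["contact_force"],s["contact_force"]@XS,s["gripper_width"])
cv2.imwrite("pics/S15.png",cv2.resize(S["pixels"][230:350,360:480,::-1],None,fx=5,fy=5,interpolation=cv2.INTER_CUBIC))
E
```

```text
t: 16.15
eef_pos: [0.623, -0.2198, 0.1903]
tool_rot: [1.975, 2.44, 0.002]
contact_force: [7.6, 1.2, 0.2]
gripper_width: 0.13
t: 16.35
eef_pos: [0.6232, -0.2198, 0.1902]
tool_rot: [1.975, 2.44, 0.002]
contact_force: [7.0, 1.1, -0.0]
gripper_width: 0.136
0.5635762059375683 -0.34504804958182966 0.19025903391843468 [7.34447307 0.79365563 0.11307326] 7.348331094893359 0.13128650049775153
```

View pics/S15.png

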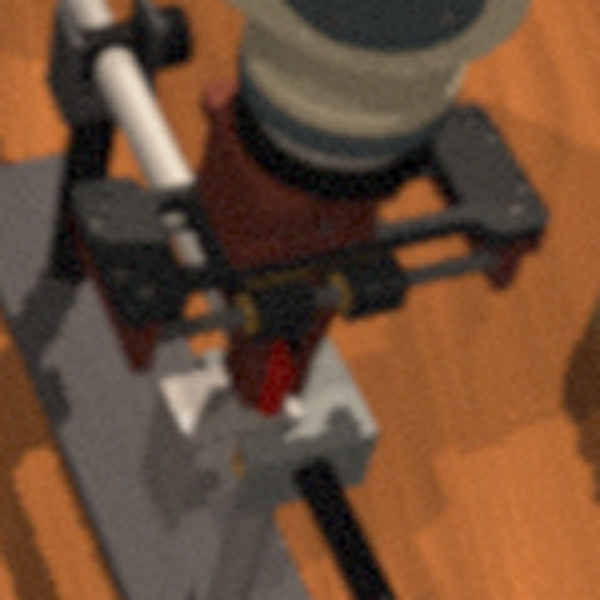

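The latch is out: the tab is at crop (275,380), travel is about 14 mm and the pull is 7.3 N. Lifting slowly along the arc and watching the forces.

```bash
python3 -m pendant '[[0.1,0,-0.4,0,0,0,0.3],[0.2,0,-0.9,0,0,0,0.3],[0.35,0,-1.3,0,0,0,0.3],[0.45,0,-1.8,0,0,0,0.3],[0.57,0,-2.2,0,0,0,0.3]]' 60; python3 - <<'E'
from h import *
import cell
S=cell.read_camera("side");s=cell.sense();e=s["eef_pos"];f=s["contact_force"];print(e@XS,e@YS,e[2],f@XS,f@YS,f[2],s["wrist_torque"],s["gripper_width"])
cv2.imwrite("pics/S16.png",cv2.resize(S["pixels"][130:350,320:480,::-1],None,fx=2.7,fy=2.7,interpolation=cv2.INTER_CUBIC))
E
```

```text
t: 16.9
eef_pos: [0.6217, -0.2148, 0.2114]
tool_rot: [1.975, 2.44, 0.0]
contact_force: [8.6, -0.0, -6.3]
gripper_width: 0.131
0.563391777089452 -0.339692995712366 0.21203327942118136 7.3592872845045285 -2.2248566556151586 -5.280632772914203 [-0.79659448 -1.44488463  0.3748243 ] 0.13254026090064025
```

View pics/S16.png

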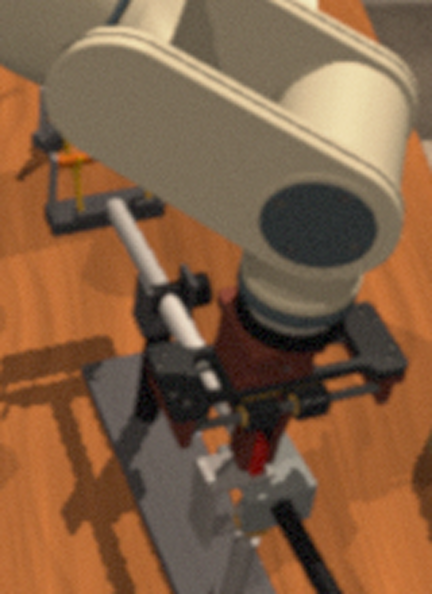

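The head is coming up with 5–6 N downward on the tool, as the task text says. Continuing.

```bash
python3 -m pendant '[[0.15,0,-0.4,0,0,0,0.3],[0.3,0,-0.85,0,0,0,0.3],[0.45,0,-1.3,0,0,0,0.3],[0.6,0,-1.7,0,0,0,0.3],[0.78,0,-2.1,0,0,0,0.3]]' 60;  python3 -m pendant '[[0.15,0,-0.4,0,0,0,0.3],[0.35,0,-0.8,0,0,0,0.3],[0.55,0,-1.2,0,0,0,0.3],[0.75,0,-1.6,0,0,0,0.3],[1,0,-2,0,0,0,0.3]]' 60; python3 -m pendant '[[0.25,0,-0.4,0,0,0,0.3],[0.5,0,-0.9,0,0,0,0.3],[0.8,0,-1.35,0,0,0,0.3],[0.8,0,-1.35,0,0,0,0.3],[0.8,0,-1.35,0,0,0,0.3]]' 60;python3 - <<'E'
from h import *
import cell
S=cell.read_camera("side");T=cell.read_camera("top");s=cell.sense();e=s["eef_pos"];f=s["contact_force"];print(e@XS,e@YS,e[2],f@XS,f@YS,f[2],s["wrist_torque"],s["gripper_width"])
np.savez("S17.npz",**S);np.savez("T17.npz",**T)
cv2.imwrite("pics/S17.png",cv2.resize(S["pixels"][130:350,320:480,::-1],None,fx=2.7,fy=2.7,interpolation=cv2.INTER_CUBIC))
cv2.imwrite("pics/T17.png",cv2.resize(T["pixels"][100:300,230:530,::-1],None,fx=2.6,fy=2.6,interpolation=cv2.INTER_CUBIC))
E
```

```text
t: 17.45
eef_pos: [0.62, -0.2073, 0.2322]
tool_rot: [1.975, 2.44, -0.0]
contact_force: [8.3, -2.3, -6.4]
gripper_width: 0.133
t: 17.95
eef_pos: [0.6179, -0.1978, 0.2523]
tool_rot: [1.974, 2.44, -0.001]
contact_force: [7.7, -2.9, -5.6]
gripper_width: 0.134
t: 18.45
eef_pos: [0.6163, -0.1898, 0.2659]
tool_rot: [1.974, 2.44, -0.001]
contact_force: [7.7, -1.3, -3.4]
gripper_width: 0.132
0.5630696749503414 -0.31432132829861903 0.2658673907018654 7.996283839516478 -3.609982428180394 -3.6299114488025497 [-0.93758556 -1.46324631  0.405774  ] 0.13262505938278926
```

View pics/S17.png

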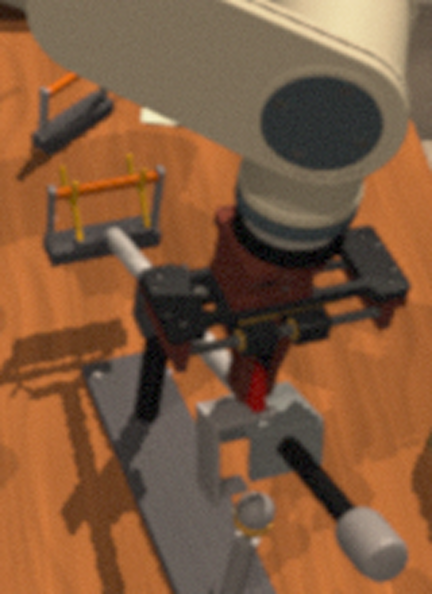

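View pics/T17.png

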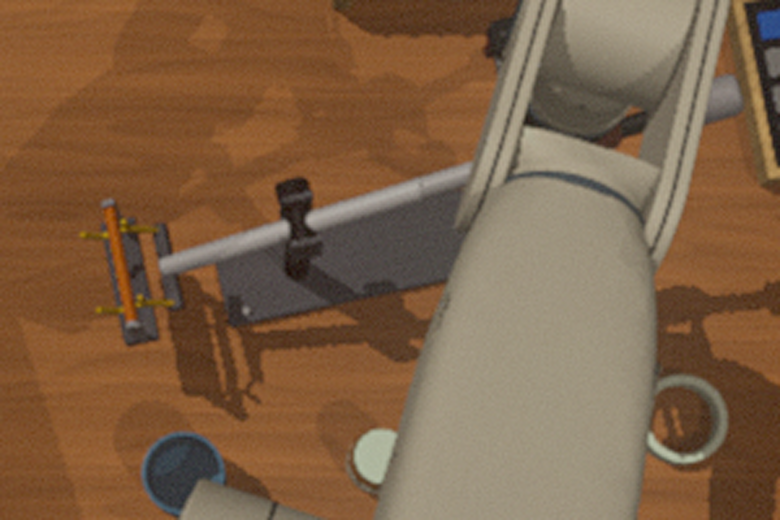

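The head is well off the ball (ball at crop (255,510)), with the tab gripped at (260,385) and the weight hanging at (105,185). Measuring the boom angle and checking for motion.

```bash
cat > ang.py <<'E'
from h import *
def ang(c):
    P=cloud(c);y=P@YS;x=P@XS
    h=cv2.cvtColor(c["pixels"],cv2.COLOR_RGB2HSV)
    m=(np.abs(x-.576)<.009)&(y>-.25)&(y<0.01)&(P[...,2]>.1)&(P[...,2]<.3)&(h[...,1]<70)&(h[...,2]>110)
    a=np.polyfit(y[m],P[...,2][m],1);
    o=(mask(c,"orange")>0)&(np.abs(x-.576)<.07)&(np.abs(y-.04)<.05)&(P[...,2]>.1);q=P[o]
    print("tube n",m.sum(),"angle",-np.arctan(a[0]),"bar",[(np.median(v)).round(4) for v in(q@XS,q@YS,q[:,2])],o.sum())
E
python3 -m pendant '[[0,0,0,0,0,0,0.3],[0,0,0,0,0,0,0.3],[0,0,0,0,0,0,0.3]]' 60
python3 - <<'E'
from ang import *
import cell
ang(load("S17.npz"));ang(load("T17.npz"))
S=cell.read_camera("side");T=cell.read_camera("top");ang(S);ang(T)
th=.37;print("expected seat",(.04-.165)+.165*np.cos(th)+.048*np.sin(th),.19-.165*np.sin(th)+.048*np.cos(th))
print(cell.sense()["eef_pos"],cell.sense()["contact_force"])
T0=load("top0.npz");S0=load("side0.npz")
# bystanders: change between pictures
for n,a,b,box in(("jar",S0,S,(280,275,330,325)),("mug",S0,S,(265,225,315,275)),("tape",S0,S,(300,400,355,455))):
    x0,y0,x1,y1=box;d=np.abs(a["pixels"][y0:y1,x0:x1].astype(int)-b["pixels"][y0:y1,x0:x1]).mean();print(n,d)
cv2.imwrite("pics/S18.png",S["pixels"][:,:,::-1])
E
```

```text
t: 18.85
eef_pos: [0.6163, -0.1899, 0.2658]
tool_rot: [1.975, 2.44, -0.001]
contact_force: [8.1, -1.9, -5.0]
gripper_width: 0.132
tube n 139 angle 0.3564191883435738 bar [np.float64(0.5767), np.float64(0.0428), np.float64(0.182)] 153
tube n 670 angle 0.3548527648397863 bar [np.float64(0.5763), np.float64(0.0453), np.float64(0.1831)] 164
tube n 137 angle 0.3540839026753314 bar [np.float64(0.5785), np.float64(0.0431), np.float64(0.182)] 151
tube n 677 angle 0.3539467263497945 bar [np.float64(0.5768), np.float64(0.0455), np.float64(0.1828)] 161
expected seat 0.04619155275931387 0.17508516631487092
[ 0.61631194 -0.18987106  0.26583063] [ 7.61882145 -2.20241137 -4.13977865]
jar 9.050666666666666
mug 6.490266666666667
tape 25.361322314049588
```

View pics/S18.png

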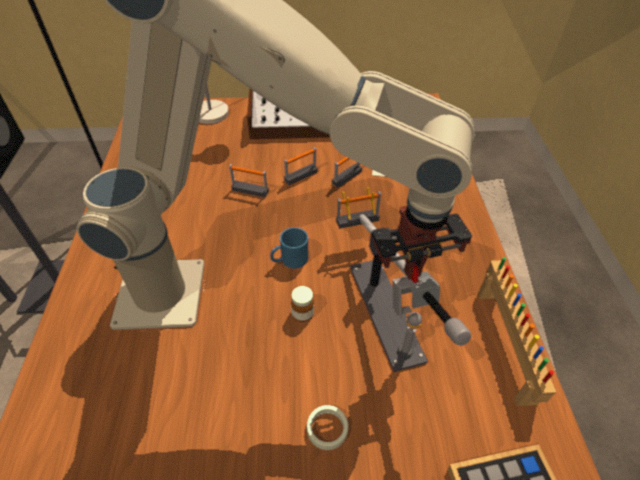

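The boom is at 0.354 rad in both views and steady. The bar is still at the hooks. Mug (294,247), jar (302,303) and tape (327,428) are where they started. Handing in.

```bash
python3 -c "
from cell import *
print(close_job()); print(sense()['t'])"
```

```text
the job is handed in; nothing more can be done
None
the job is handed in; nothing more can be done
```

I hung the rightmost counterweight by its bar across both tail hooks and let go of it. I then pulled the latch tab about 14 mm (7.3 N) and lifted the head along its arc. I handed the job in at about 19 s, with the gripper still holding the tab. No verdict was reported.

**Last checks:**
- **Boom angle:** it reads 0.354 rad in both camera views, which is about 76 mm of lift. It was unchanged between two looks 0.4 s apart.
- **Gripper:** the tab is held at a width of about 12 mm, with roughly 5 N down and 8 N sideways on the tool.
- **Counterweight:** in both views the bar is about 8 mm above and 3 mm to the side of where I calculated the hook seat for 0.37 rad. About 3 mm of that height is the smaller actual angle. The weight looks upright.
- **Bystanders:** mug, jar and tape are at their starting pixels by eye. An automatic before/after comparison flagged the tape area; I put that down to shadow.

**What disagreed:** the fingertips appear about 27 mm higher in the pictures than the reported TCP. Because of that, my first two grasps closed above the bar. They moved nothing, and I corrected for the offset from then on.

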